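Put the altar tea cups away along the guide rail

TASK

Put the tea cups away in the altar cabinet: swing its door wide open, take the wooden push stick from its pot, press the red cup stand flat against the guide rail and feed it gently along the rail with the stick, cups standing and the stand kept against the rail as it goes through the doorway, until it is fully home against the cabinet's back. Touch the stand and cups only with the stick, leave the other things on the ledge and in the cabinet where they are, then stand the stick back in its pot and shut the door.

Things in the scene. Friction and masses are not known exactly. Their poses are not given: they have to be found in the camera images.
- cabinet: Fixed wooden cabinet; a board leads into it. Origin on the ledge under the doorway's middle; x points into the cabinet (feeding direction), y to the left as one looks in, z up. Board top at z = 12 mm, outside from x = -410 to 0, y = -95 to -5. Inside it is 166 wide (y = -83 to 83); its back is at x = 220. Walls 12 thick. A kick board (z 12 to 40) closes the doorway's foot from y = -5 to 83.
- rail_end (a point): Outer end of the dark guide rail on the right of the board, at the top of its guiding face: x = -408, y = -71, z = 34 mm of the cabinet. The face is upright, 22 mm high, 34 above the ledge, and runs straight along the cabinet's x right to the cabinet's back; the rail is 12 thick, behind it.
- home (a point): Where the stand's origin lies when it is fully home: nose against the cabinet's back, long side against the rail (x = 135, y = -43, z = 12 mm of the cabinet).
- roof_edge (a point): Middle of the roof's front lower edge, above the doorway: x = 0, y = 0, z = 172 mm of the cabinet. The roof is 12 mm thick (top at 184) and 200 wide; a crest at x = 192 to 208 reaches 210.
- door (a joint): The cabinet's swing door, rad: 0 shut, grows as it opens outwards (towards -x of the cabinet), up to 1.75. It stays where it is left (hinge friction about 0.04 N m, mass 0.35 kg).
- door_hinge (a point): On the door's upright hinge axis, 108 mm above the ledge, at the left front edge of the cabinet (x = -1, y = 95). The free edge starts at the cabinet's right and swings out to -x, then round to the left. The panel is 12 thick (from the hinge axis outwards) and 188 wide, from 44 to 172 mm above the ledge.
- door_handle (a point): Middle of the grip of the brass door handle, an upright round bar 12 mm thick, from 102 to 166 mm above the ledge, this point 142 above it. The bar's centre is 34 mm off the door's outer face and 164 mm from the hinge along the door; two 8 mm stems at 113 and 150 mm height join it to the door. It can be pinched from above.
- stand: Loose red cup stand, 170 (x) by 56 (y) by 26 (z) mm, about 0.2 kg plus cups, origin at the centre of its underside, x towards the cabinet. It starts on the board outside, clear of the door's swing, 3 to 20 mm off the rail and slightly askew. A low brass grid (4 high, 133 long) on top holds the cups and leaves 18 mm bare at each end. 1 to 4 N slide it.
- cup1: White porcelain cup in the rear pocket of the stand (43 mm behind its centre): 40 mm across the rim, 25 across the foot, 32 high, 35 g, origin at the centre of its foot.
- cup2: The same, in the stand's middle pocket.
- cup3: The same, in the stand's front pocket (43 mm ahead of its centre).
- stick: Loose wooden push stick, 184 (x) by 20 (y) by 24 (z) mm, 60 g, origin at its middle. x points to the end with the 90 degree birdsmouth notch, open towards +x, 12 deep, cut through along y; that end stands down in the pot, so x points down. Slanted 45 degrees, the notch fits over the stand's rear top edge. The red-banded end is the handle.
- stick_notch (a point): Bottom of the notch, at x = 80 mm of the stick (12 mm short of its end).
- pot: Fixed square wooden pot for the stick, 60 (x) by 56 (y) by 70 high, walls 8, so its pocket is 44 by 40, floor 8 mm above the ledge; origin at the centre of its underside. The stick stands upright in its middle, its y along the pot's y, its origin 100 mm above the ledge.
- teapot: Red ceramic teapot, body 108 across, 114 high, spout and handle 170 over all; origin under its centre.
- incense_bowl: Aluminium incense bowl, 116 across, 62 high, with stick stubs to 130; origin under its centre.
- tea_tin: Green tea tin, 68 across, 106 high; origin under its centre.
- candle1: Red electric candle, 52 across its foot, 100 high; origin under its centre.
- candle2: The same.
- fruit_dish: White dish 170 across with four oranges, 113 high; origin under its centre.
- jar: Small blue porcelain jar, 42 across, 70 high, standing inside the cabinet in the left half; origin under its centre.
There are look-alikes about, which are no part of the job. What is shaped like the stand but blue, green or purple is not meant.

How it is judged:
On the way, in this order (a step that is already met when the one before it is completed fails the run):
1. the door is swung wide open (value of joint door above 1.2 rad), for 0.2 s.
2. the stick is drawn out of its pot (z of stick_notch in the frame of pot above 0.085 m), for 0.1 s.
3. still outside the doorway, the stand is flat against the rail and driven forward by the stick (x of stand in the frame of cabinet between -0.23 and -0.085 m and y of stand in the frame of cabinet below -0.039 m and angle between the x axis of stand and the x axis of cabinet, either way round below 0.05 rad and contact force between stick and stand above 0.2 N), for 0.1 s.
4. the stand is fully home against the back of the cabinet and against the rail (x of stand in the frame of cabinet above 0.129 m and y of stand in the frame of cabinet below -0.038 m), for 0.2 s.
5. the stick stands in its pot again, let go (z of stick_notch in the frame of pot below 0.04 m and horizontal distance between stick_notch and pot below 0.025 m and angle between stick's own x axis and vertical above 2.7 rad and contact force between stick and the fingers below 0.1 N), for 0.2 s.
At the end, for the whole second after the job is handed in: The door is shut (within 0.06 rad); the stand is inside within 8 mm of the cabinet's back, within 5 mm of the rail and parallel to it within 0.06 rad, at rest, its three cups upright in their pockets; the stick stands in its pot (within about 25 degrees of upright) at rest and let go (value of joint door below 0.06 rad and x of stand in the frame of cabinet above 0.127 m and y of stand in the frame of cabinet below -0.038 m and angle between the x axis of stand and the x axis of cabinet, either way round below 0.06 rad and z of stick_notch in the frame of pot below 0.04 m and horizontal distance between stick_notch and pot below 0.025 m and angle between stick's own x axis and vertical above 2.7 rad and angle between each of cup1, cup2, cup3's own z axis and vertical below 0.15 rad and horizontal distance between each of cup1, cup3 and stand below 0.058 m and horizontal distance between cup2 and stand below 0.018 m and linear speed of stand below 0.01 m/s and linear speed of stick below 0.02 m/s); the robot touches nothing.
It fails at once if the stand more than 6 mm off the rail, or more than 0.08 rad askew, while it goes through the doorway (x of stand in the frame of cabinet above -0.085 m and (y of stand in the frame of cabinet above -0.037 m or angle between the x axis of stand and the x axis of cabinet, either way round above 0.08 rad)).
It fails at once if the stand or a cup touched by the gripper or arm (contact force between any of the fingers, the arm and stand above 0.5 N or contact force between any of the fingers, the arm and cup1 above 0.5 N or contact force between any of the fingers, the arm and cup2 above 0.5 N or contact force between any of the fingers, the arm and cup3 above 0.5 N).
It fails at once if a cup tipped more than 0.35 rad (angle between any of cup1, cup2, cup3's own z axis and vertical above 0.35 rad).
It fails at once if the stand shoved faster than 0.3 m/s (linear speed of stand above 0.3 m/s).
It fails at once if another thing moved by more than 25 mm (distance of any of teapot, incense_bowl, tea_tin, candle1, candle2, fruit_dish, jar from where it was at the start of the episode above 0.025 m).
It also fails if it takes over 72 s, if anything falls off the work surface, if the arm or the gripper's body presses on something with over 40 N, if the wrist force passes 120 N, or if a joint passes its speed limit or range.

ROBOT

A 6-joint arm with a two-finger parallel gripper is mounted at the origin on the work surface. World frame = base frame: x ahead of the robot, y to its left, z up, the work surface at z = 0. Lengths are in m, angles in rad, forces in N, time in s.
With the tool pointing down it reaches from about 0.225 to 0.725 m from the base axis. Payload 3.1 kg.
Tool frame: the origin (TCP) lies at the very end of the fingers, on their centre line; the grasp point (between the pads) lies 19 mm behind it (bot.grip_depth is the z of the grasp point in the tool frame, in m); z points along the fingers, y is the direction in which the jaws open and shut (so a half turn about z gives the same grasp; the last joint's range is limited). The gripper opens to 85 mm and grips with 20 to 120 N. Pads are 22 mm wide; open, the fingers measure 114 mm over their backs; the gripper's body (76 mm by 85 mm) begins 54 mm behind the grasp point. The pads swing forward as they close: fully open they stand 13 mm farther back than shut.
Start: joints at [1.192, 0.048, 0.099, 1.622, 0, 1.443], TCP at [0.13, 0.509, 0.231] pointing down, gripper open.
Joint ranges: [-2.91, 2.91], [-0.99, 1.94], [-1.21, 1.42], [-2.12, 2.29], [-1.49, 1.47], [-3.14, 3.14]. Speed limits (rad/s): [2.79, 2.79, 3.14, 3.14, 3.14, 3.14].

INTERFACE

Orientations are given as a unit quaternion [w, x, y, z].
In Python, from bench import monitor, cams, ticket, bot gives the robot as it stands. The module is installed in compiled form; this text tells all that it offers.
- The arm moves only by the shell command python3 -m crank 'ROWS' [FORCE]. ROWS is a JSON object of lists of equal length, an entry for each row: "jaw": the opening, from 0 (shut) to 1 (fully open); "xyz": the shift along the tool's x, y, z in mm, a list of three; "turn": the turn, a rotation vector about the tool's x, y, z in rad, a list of three. In form: {"jaw": [jaw, ...], "xyz": [[tx, ty, tz], ...], "turn": [[rx, ry, rz], ...]}. A call has 1 to 12 rows; each row shifts and turns the commanded pose from where the row before left it, along the tool's axes as they then stand; what a row does not reach is not made up. A row lasts 1/12 s, in which the tool goes at most 41.7 mm and 7.16 degrees, less where a joint would pass 70% of its speed; a pose out of reach is approached as far as the arm can. A call is refused whole if a number of a shift passes 41.7 or a number of a turn 0.125, either way. A call with a gripper value outside its range is refused whole. The fingers move at their own pace and stop on an object; FORCE is the grip in N (left out, the last holds). Time passes only in rows, so rows that do not move let the fingers close. It gives the time, the measured TCP pose, the force and the opening at its end, in the units of the state.
- monitor.state(): the state, without advancing time (a new reading comes with each control period).
- cams.grab_frame(name): name is "side" or "top" or "wrist"; returns the picture (420x560x3 uint8, red, green, blue); there is no depth.
- cams.camera_params(name): a dict with "fx", "fy", "cx", "cy" (pixels), "R" (3x3) and "t" (3): a world point X has camera coordinates R X + t. Camera axes: x right, y down, z forward; pixel columns grow to the right and rows downward; lengths in m; the calibration is good to about 2 mm. A picture is of the moment at which its call begins: read the wrist's pose just before it. camera_params takes no time and is no camera call; for the wrist camera it gives the pose at the moment of the call.
- ticket.close_job(): hands the job in, once; it reports no verdict.
The state is a dict: "clock": time; "joints": joint angles; "dq": joint speeds; "joint_torque": joint torques, N m; "ee_pos": TCP position; "orientation": TCP orientation; "contact_force": force on the tool from outside, world axes, zero at the start; "wrist_torque": the same for the moment, N m; "width": finger opening in m.
Only numpy, scipy, OpenCV 4.12 (cv2) and the standard library are available. Lean on these libraries where they do the work, as an engineer would, in place of code of your own. Each camera call takes 0.05 s, during which the arm holds its last target.

## Working session

There is one attempt and no reset: what is moved stays moved. The work goes in short steps, Python scripts to look and compute and a shell command to move; the robot and the scene stay as the last step left them, time stands still between calls to the robot, and variables do not carry over. Pictures are saved under pics/ and viewed, and the job is handed in when it is done.

```bash
mkdir -p pics
python3 - <<'E'
from bench import monitor, cams
import cv2
print(monitor.state())
for n in ["side","top","wrist"]:
    p=cams.camera_params(n); print(n,p)
    im=cams.grab_frame(n); cv2.imwrite(f"pics/{n}0.png",im[:,:,::-1])
E
```

```text
{'clock': 0.0, 'joints': array([ 1.19216894e+00,  4.87515618e-02,  9.75641741e-02,  1.62197661e+00,
       -1.20915525e-05,  1.44301517e+00]), 'dq': array([ 0.000436  ,  0.00028919,  0.00107497,  0.00042146, -0.00020871,
       -0.00017787]), 'joint_torque': array([ 7.24309011e-04, -3.38782525e+01,  3.20015037e+01,  2.02694169e-02,
       -1.16100136e-04, -4.00885000e-06]), 'ee_pos': array([0.13009545, 0.50799316, 0.23009985]), 'orientation': array([-2.90705930e-04,  1.25094441e-01,  9.92144132e-01, -1.14760091e-03]), 'contact_force': array([-0.48579388, -0.42152716,  0.2232306 ]), 'wrist_torque': array([-0.01245668, -0.01486866,  0.03189277]), 'width': 0.08545315225206075}
side {'fx': 380.4927255670635, 'fy': 380.4927255670635, 'cx': 279.8146343814232, 'cy': 207.10918693870155, 'R': array([[ 0.94724588, -0.32047969,  0.00424405],
       [-0.16153728, -0.48881089, -0.85730369],
       [ 0.27682296,  0.81139182, -0.51479352]]), 't': array([-0.51039135,  0.18820627,  1.11260029])}
top {'fx': 439.78865978175025, 'fy': 439.78865978175025, 'cx': 283.8032556312087, 'cy': 209.90977922146382, 'R': array([[-0.02234871, -0.99964484, -0.0145163 ],
       [-0.98376471,  0.02457519, -0.17777248],
       [ 0.17806608,  0.01030764, -0.98396454]]), 't': array([0.01105442, 0.57392269, 1.43408428])}
wrist {'fx': 353.2366976429936, 'fy': 353.2366976429936, 'cx': 284.47665840071454, 'cy': 204.34460092452184, 'R': array([[ 0.24799469,  0.96876028, -0.00147008],
       [ 0.92751601, -0.23699787,  0.28904337],
       [ 0.27966532, -0.07304474, -0.95731488]]), 't': array([-0.52499205, -0.03864393,  0.37949471])}
```

View pics/side0.png

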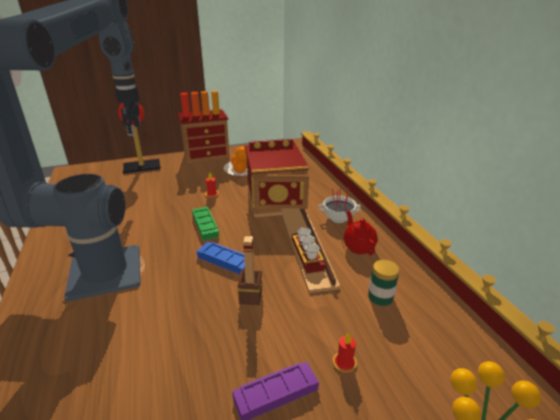

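View pics/top0.png

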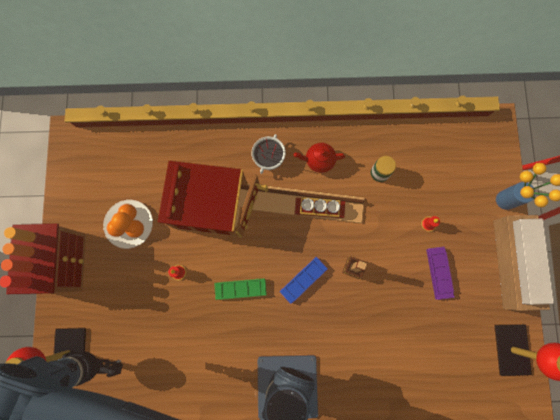

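View pics/wrist0.png

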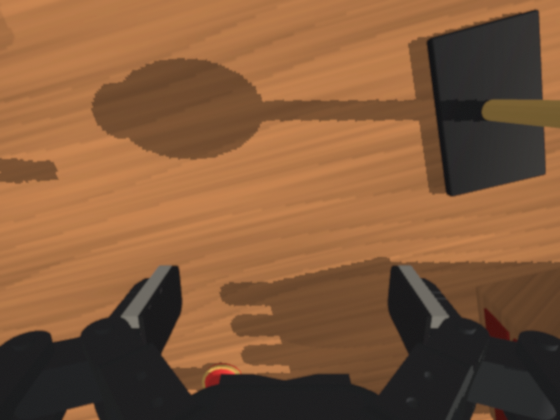

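```bash
cat > h.py <<'E'
import numpy as np, cv2
from bench import monitor, cams
def bp(name,u,v,z,p=None):
    p=p or cams.camera_params(name)
    d=np.array([(u-p['cx'])/p['fx'],(v-p['cy'])/p['fy'],1.0]); R=np.array(p['R']);t=np.array(p['t'])
    c=-R.T@t; w=R.T@d; s=(z-c[2])/w[2]; return c+s*w
def pj(name,X,p=None):
    p=p or cams.camera_params(name)
    c=np.array(p['R'])@np.array(X)+p['t']; return np.array([p['fx']*c[0]/c[2]+p['cx'],p['fy']*c[1]/c[2]+p['cy']])
def crop(src,dst,x0,y0,w,h,k):
    im=cv2.imread(src)[y0:y0+h,x0:x0+w]; im=cv2.resize(im,None,fx=k,fy=k,interpolation=cv2.INTER_CUBIC); cv2.imwrite(dst,im)
E
python3 - <<'E'
from h import *
crop('pics/top0.png','pics/t1.png',150,130,240,170,3.3333)
crop('pics/side0.png','pics/s1.png',190,130,200,180,3.3333)
E
```

```text
(no output)
```

View pics/t1.png

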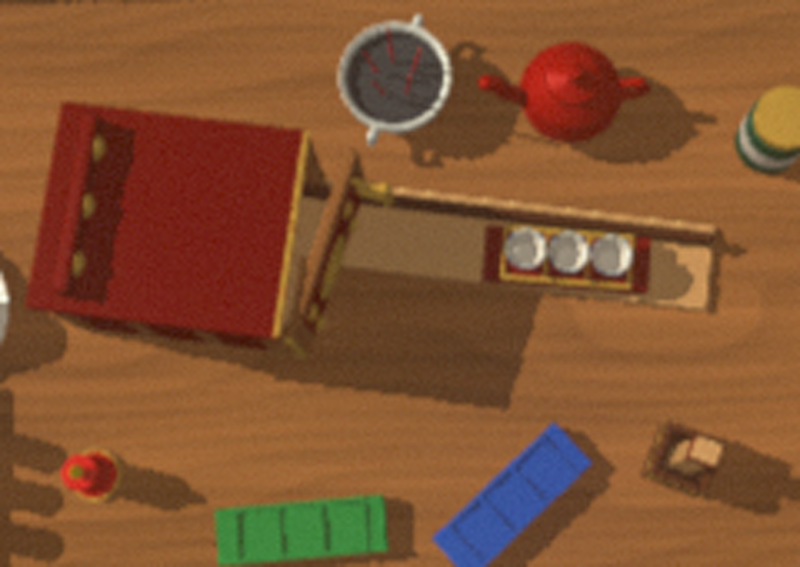

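View pics/s1.png

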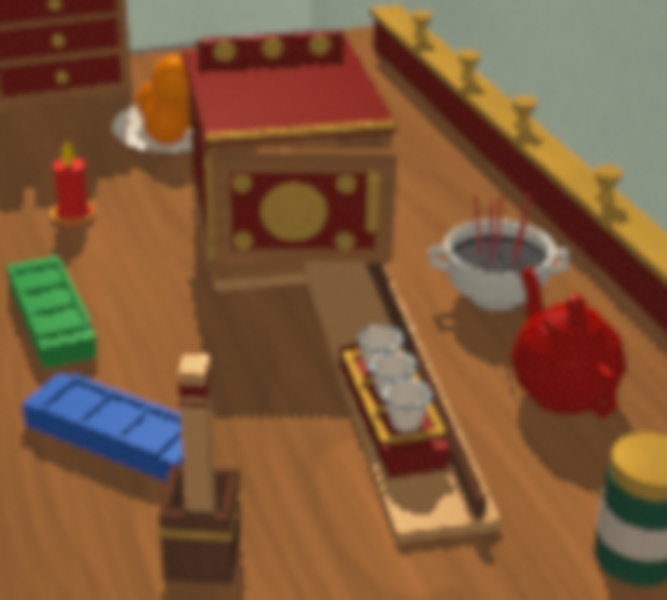

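```bash
cat >> h.py <<'E'
def cab2w(q,X):
    c,s=np.cos(q[2]),np.sin(q[2]); X=np.atleast_2d(X)
    return np.c_[q[0]+c*X[:,0]-s*X[:,1],q[1]+s*X[:,0]+c*X[:,1],X[:,2]]
E
python3 - <<'E'
from h import *
from scipy.optimize import least_squares
T=lambda u,v:(150+u/3.33333,130+v/3.33333)
S=lambda u,v:(190+u/3.33333,130+v/3.33333)
obs=[('top',(0,-.1,.184),T(310,130)),('top',(0,.1,.184),T(274,337)),('top',(-.408,-.071,.034),T(715,236)),('top',(-.41,-.005,.012),T(712,310)),
('side',(-.41,-.005,.010),S(402,538)),('side',(-.41,-.095,.012),S(495,523)),('side',(0,-.1,.172),S(393,128)),('side',(0,.1,.172),S(208,138))]
P={n:cams.camera_params(n) for n in('top','side')}
def f(q): return np.concatenate([pj(n,cab2w(q,[X])[0],P[n])-o for n,X,o in obs])
r=least_squares(f,[.55,.1,1.5]); print(r.x); print(r.fun.reshape(-1,2).round(1))
q=r.x
# stand: top corners z=.012+.026
for n,u,v in [('rf',487,227),('lf',485,281),('rr',650,238),('lr',645,293)]:
    w=bp('top',*T(u,v),.038); d=w[:2]-q[:2]; c,s=np.cos(q[2]),np.sin(q[2]); print(n,w.round(4),'cab',(c*d[0]+s*d[1]).round(4),(-s*d[0]+c*d[1]).round(4))
# pot top rim z=.07
for u,v in [(662,424),(643,478),(708,497)]:
    print('pot',bp('top',*T(u,v),.07).round(4))
for u,v in [(690,436),(722,443),(713,467),(682,460)]:
    print('stk',bp('top',*T(u,v),.192).round(4))
print('handle',bp('top',*T(375,190),.166), 'door free edge',bp('top',*T(355,155),.172),'hinge edge',bp('top',*T(300,330),.172))
print(cab2w(q,[[-.001,.095,.142],[0,-.093,.142],[.135,-.043,.012],[-.408,-.071,.034]]))
E
```

```text
[0.58659867 0.13578107 1.42154693]
[[-0.  -0.7]
 [ 1.4  0.2]
 [-0.2  1.7]
 [-1.6 -0.5]
 [-1.8 -1.2]
 [ 2.1 -1.1]
 [ 1.2  1.3]
 [-1.1  2.5]]
rf [ 0.6165 -0.0454  0.038 ] cab -0.1747 -0.0565
lf [ 0.5603 -0.0418  0.038 ] cab -0.1795 -0.0004
rr [ 0.6008 -0.2119  0.038 ] cab -0.3417 -0.0657
lr [ 0.5439 -0.2042  0.038 ] cab -0.3425 -0.0083
pot [ 0.4085 -0.2107  0.07  ]
pot [ 0.3566 -0.1897  0.07  ]
pot [ 0.3369 -0.2518  0.07  ]
stk [ 0.3889 -0.2189  0.192 ]
stk [ 0.382  -0.2471  0.192 ]
stk [ 0.3609 -0.2379  0.192 ]
stk [ 0.3678 -0.2107  0.192 ]
handle [0.62818226 0.06163097 0.166     ] door free edge [0.66113085 0.07969464 0.172     ] hinge edge [0.49585455 0.13243203 0.172     ]
[[ 0.4925061   0.1489183   0.142     ]
 [ 0.67856479  0.12195235  0.142     ]
 [ 0.64919459  0.26288635  0.012     ]
 [ 0.59614143 -0.27824059  0.034     ]]
```

```bash
python3 -m crank '{"jaw":[1,1,1,1,1,1,1,1,1,1,1,1],"xyz":[[-33.8,-20.4,-5],[-33.8,-20.4,-5],[-33.8,-20.4,-5],[-33.8,-20.4,-5],[-33.8,-20.4,-5],[-33.8,-20.4,-5],[-33.8,-20.4,-5],[-33.8,-20.4,-5],[-33.8,-20.4,-5],[-33.8,-20.4,-5],[-33.8,-20.4,0],[-33.8,-20.4,0]],"turn":[[0,0,0],[0,0,0],[0,0,0],[0,0,0],[0,0,0],[0,0,0],[0,0,0],[0,0,0],[0,0,0],[0,0,0],[0,0,0],[0,0,0]]}'
python3 -m crank '{"jaw":[1,1,1,1,1],"xyz":[[-33.8,-20.4,0],[-33.8,-20.4,0],[-33.8,-20.4,0],[-33.8,-20.4,0],[-33.8,-20.4,0]],"turn":[[0,0,0],[0,0,0],[0,0,0],[0,0,0],[0,0,0]]}'
python3 -m crank '{"jaw":[1,1,1,1,1,1,1,1,1,1,1,1],"xyz":[[0,0,0],[0,0,0],[0,0,0],[0,0,0],[0,0,0],[0,0,0],[0,0,0],[0,0,0],[0,0,0],[0,0,0],[0,0,0],[0,0,0]],"turn":[[0,0,-0.121],[0,0,-0.121],[0,0,-0.121],[0,0,-0.121],[0,0,-0.121],[0,0,-0.121],[0,0,-0.121],[0,0,-0.121],[0,0,-0.121],[0,0,-0.121],[0,0,-0.121],[0,0,-0.121]]}'
python3 - <<'E'
from h import *
import json
s=monitor.state(); print(s['clock'],s['joints'].round(3),s['ee_pos'].round(4),s['orientation'].round(4),s['contact_force'].round(2))
p=cams.camera_params('wrist'); im=cams.grab_frame('wrist'); cv2.imwrite('pics/w2.png',im[:,:,::-1])
np.savez('w2.npz',**p)
im=cams.grab_frame('top'); cv2.imwrite('pics/top2.png',im[:,:,::-1])
E
```

```text
clock: 1.15
ee_pos: [0.4636, 0.1691, 0.2816]
orientation: [0.0, 0.125, 0.992, 0.0]
contact_force: [0.1, 1.0, 0.3]
width: 0.0854
clock: 1.57
ee_pos: [0.6018, 0.0283, 0.2808]
orientation: [-0.0, 0.125, 0.992, 0.0]
contact_force: [1.2, 0.6, 0.7]
width: 0.0853
clock: 2.57
ee_pos: [0.6007, 0.0301, 0.2807]
orientation: [-0.0, -0.568, 0.823, 0.0]
contact_force: [0.3, -0.5, 1.1]
width: 0.0856
2.5667 [-0.061  0.278  0.457  1.751 -0.    -1.269] [0.6007 0.0301 0.2807] [-5.000e-04 -5.676e-01  8.233e-01  4.000e-04] [ 0.32 -0.55  1.12]
```

View pics/w2.png

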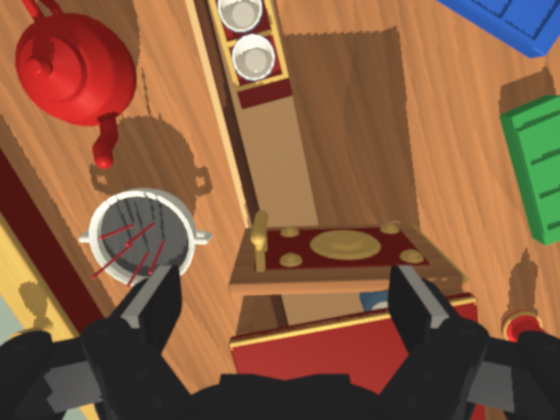

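Run:
```python
from h import *
crop('pics/w2.png','pics/w2a.png',190,180,300,180,2.6667)
crop('pics/w2.png','pics/w2b.png',180,0,160,240,2.5)
```

```text
(no output)
```

View pics/w2a.png

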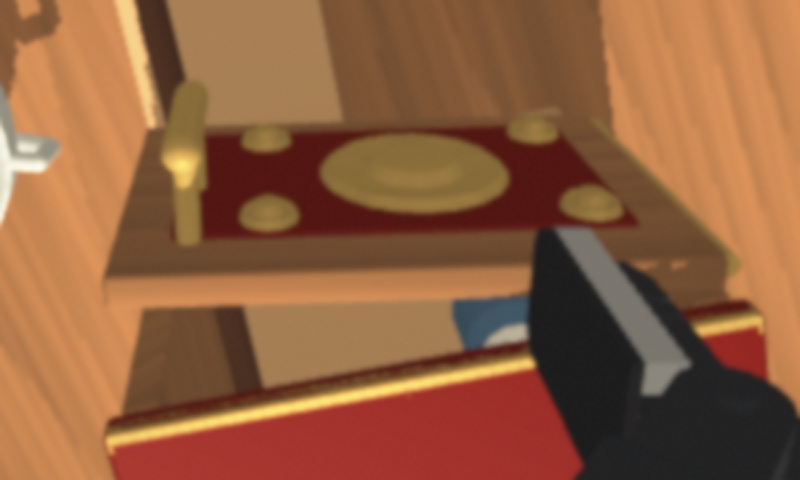

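View pics/w2b.png

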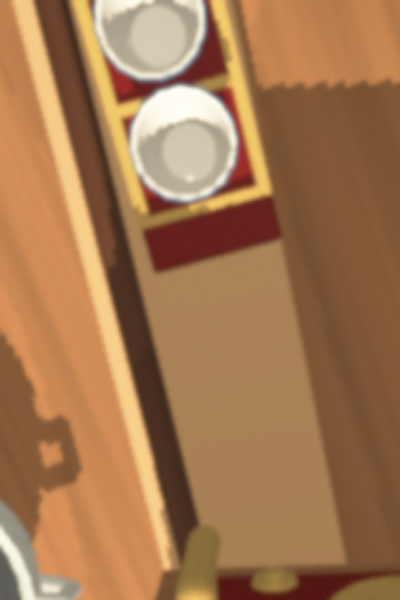

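Run:
```python
from h import *
p=dict(np.load('w2.npz'))
A=lambda u,v:(190+u/2.6667,180+v/2.6667)
B=lambda u,v:(180+u/2.5,v/2.5)
a=bp('w',*A(108,440),.184,p); b=bp('w',*A(762,320),.184,p)
print('roof',a,b,np.linalg.norm(a-b), 'origin',(a+b)/2,'yaw',np.arctan2(*(b-a)[1::-1])*1-np.pi/2)
e=bp('w',*B(283,235),.012,p); f=bp('w',*B(347,565),.012,p); print('board edge',e,f,np.arctan2(*(f-e)[1::-1]))
g=bp('w',*B(115,270),.034,p) ; g2=bp('w',*B(28,0),.034,p); h2=bp('w',*B(170,560),.034,p); print('rail',g2,h2,np.arctan2(*(h2-g2)[1::-1]))
k1=bp('w',*B(152,300),.012,p); k2=bp('w',*B(197,510),.012,p); print('rail foot',k1,k2)
q=[.5866,.1358,1.4215]
def w2c(w,q): 
    d=w[:2]-np.array(q[:2]); c,s=np.cos(q[2]),np.sin(q[2]); return np.array([c*d[0]+s*d[1],-s*d[0]+c*d[1]]).round(4)
for n,w in dict(e=e,f=f,g2=g2,h2=h2,k1=k1,k2=k2,a=a,b=b).items(): print(n,w2c(w,q))
print('handle',bp('w',*A(182,160),.166,p),'free',bp('w',*A(107,277),.172,p),'hingeouter', bp('w',*A(728,262),.172,p))
for n,u,v in [('rf',155,272),('lf',283,235)]: w=bp('w',*B(u,v),.038,p); print('stand',n,w,w2c(w,q))
```

```text
roof [0.68423651 0.12508923 0.184     ] [0.49034768 0.1547814  0.184     ] 0.19614917929505526 origin [0.58729209 0.13993531 0.184     ] yaw 1.418836708728474
board edge [ 0.56482688 -0.03809725  0.012     ] [0.58969863 0.11994006 0.012     ] 1.4146976991952986
rail [ 0.62828159 -0.15625855  0.034     ] [0.66580134 0.07952763 0.034     ] 1.4129932366457207
rail foot [ 0.63034254 -0.0328303   0.012     ] [0.64864504 0.06693174 0.012     ]
e [-0.1752 -0.0043]
f [-0.0152 -0.0054]
g2 [-0.2826 -0.0847]
h2 [-0.0439 -0.0867]
k1 [-0.1602 -0.0683]
k2 [-0.0589 -0.0716]
a [ 0.0039 -0.0981]
b [0.0045 0.098 ]
handle [0.63294787 0.05484171 0.166     ] free [0.66686506 0.07974266 0.172     ] hingeouter [0.49146665 0.14125935 0.172     ]
stand rf [ 0.62123771 -0.04335889  0.038     ] [-0.172  -0.0609]
stand lf [ 0.56551954 -0.03812351  0.038     ] [-0.1751 -0.005 ]
```

```bash
python3 -m crank '{"jaw":[0.5,0.5,0.5,0.5,0.5,0.5,0.5,0.5],"xyz":[[-17.4,-10.7,0],[-17.4,-10.7,0],[0,0,30],[0,0,30],[0,0,30],[0,0,30],[0,0,30],[0,0,8.7]],"turn":[[0,0,0],[0,0,0],[0,0,0],[0,0,0],[0,0,0],[0,0,0],[0,0,0],[0,0,0]]}' 60
python3 - <<'E'
from h import *
s=monitor.state(); print(s['clock'],s['joints'].round(3),s['ee_pos'].round(4),s['orientation'].round(4),s['contact_force'].round(2))
p=cams.camera_params('wrist'); im=cams.grab_frame('wrist'); cv2.imwrite('pics/w3.png',im[:,:,::-1])
E
```

```text
clock: 3.33
ee_pos: [0.6295, 0.0548, 0.1157]
orientation: [-0.004, -0.564, 0.826, 0.003]
contact_force: [-0.6, 0.7, -2.0]
width: 0.0428
3.3333 [-0.019  0.343  0.209  1.447  0.    -1.217] [0.6295 0.0548 0.1157] [-0.0044 -0.5639  0.8258  0.0031] [-0.6   0.69 -1.99]
```

View pics/w3.png

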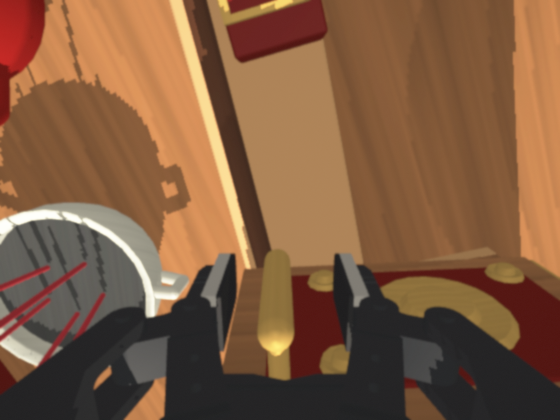

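```bash
python3 -m crank '{"jaw":[0,0,0,0,0],"xyz":[[0,0,-2],[0,0,0],[0,0,0],[0,0,0],[0,0,0]],"turn":[[0,0,0],[0,0,0],[0,0,0],[0,0,0],[0,0,0]]}' 40
python3 -m crank '{"jaw":[0,0,0,0,0,0],"xyz":[[10,3,0],[19.5,5.7,0],[19.5,5.7,0],[19.5,5.7,0],[19.5,5.7,0],[19.5,5.7,0]],"turn":[[0,0,0.06],[0,0,0.12],[0,0,0.12],[0,0,0.12],[0,0,0.12],[0,0,0.12]]}'
python3 - <<'E'
from h import *
s=monitor.state(); print(s['clock'],s['joints'].round(3),s['ee_pos'].round(4),s['orientation'].round(4),s['contact_force'].round(2))
h=np.array([.4935,.149]); d=s['ee_pos'][:2]-h; print(np.linalg.norm(d), 'door', -np.arctan2(d[1],d[0])-.273-(np.pi/2-1.418))
E
```

```text
clock: 3.8
ee_pos: [0.6339, 0.0558, 0.1278]
orientation: [0.002, -0.565, 0.825, 0.0]
contact_force: [-4.5, 3.0, 4.2]
width: 0.0106
clock: 4.3
ee_pos: [0.5466, -0.0112, 0.1277]
orientation: [0.003, -0.265, 0.964, -0.0]
contact_force: [-1.9, 4.9, 6.6]
width: 0.0107
4.3 [-0.145  0.099 -0.052  1.414  0.002 -0.68 ] [ 0.5466 -0.0112  0.1277] [ 0.0031 -0.2646  0.9644 -0.    ] [-1.87  4.9   6.56]
0.1687703706084085 door 0.824907419413487
```

```bash
python3 -m crank '{"jaw":[0,0,0,0,0,0,0,0,0],"xyz":[[19.5,5.7,0],[19.5,5.7,0],[19.5,5.7,0],[19.5,5.7,0],[19.5,5.7,0],[10,3,0],[0,0,0],[0,0,0],[0,0,0]],"turn":[[0,0,0.12],[0,0,0.12],[0,0,0.12],[0,0,0.12],[0,0,0.12],[0,0,0.06],[0,0,0],[0,0,0],[0,0,0]]}'
python3 -m crank '{"jaw":[0.5,0.5,0.5,0.5,0.5,0.5,0.5,0.5,0.5],"xyz":[[0,0,0],[0,0,0],[0,0,0],[0,0,-20],[0,0,-30],[0,0,-30],[0,0,-30],[0,0,-30],[0,0,0]],"turn":[[0,0,0],[0,0,0],[0,0,0],[0,0,0],[0,0,0],[0,0,0],[0,0,0],[0,0,0],[0,0,0]]}'
python3 - <<'E'
from h import *
s=monitor.state(); print(s['clock'],s['joints'].round(3),s['ee_pos'].round(4),s['orientation'].round(4),s['contact_force'].round(2))
h=np.array([.4935,.149]); d=s['ee_pos'][:2]-h; print(np.linalg.norm(d), 'door', -np.arctan2(d[1],d[0])-.273-(np.pi/2-1.418))
p=cams.camera_params('wrist'); im=cams.grab_frame('wrist'); cv2.imwrite('pics/w4.png',im[:,:,::-1]); np.savez('w4.npz',**p)
im=cams.grab_frame('top'); cv2.imwrite('pics/top4.png',im[:,:,::-1])
crop('pics/top4.png','pics/t4.png',150,130,240,170,3.3333)
E
```

```text
clock: 5.05
ee_pos: [0.438, -0.0111, 0.1277]
orientation: [0.003, 0.059, 0.998, -0.002]
contact_force: [-1.5, -1.4, 6.7]
width: 0.0108
clock: 5.8
ee_pos: [0.4384, -0.01, 0.271]
orientation: [0.005, 0.059, 0.998, -0.001]
contact_force: [0.1, -0.4, -0.0]
width: 0.0427
5.8 [-0.176 -0.174 -0.032  1.701  0.    -0.058] [ 0.4384 -0.01    0.271 ] [ 5.500e-03  5.910e-02  9.982e-01 -6.000e-04] [ 0.06 -0.45 -0.03]
0.1683197819146475 door 1.478560498096354
```

View pics/t4.png

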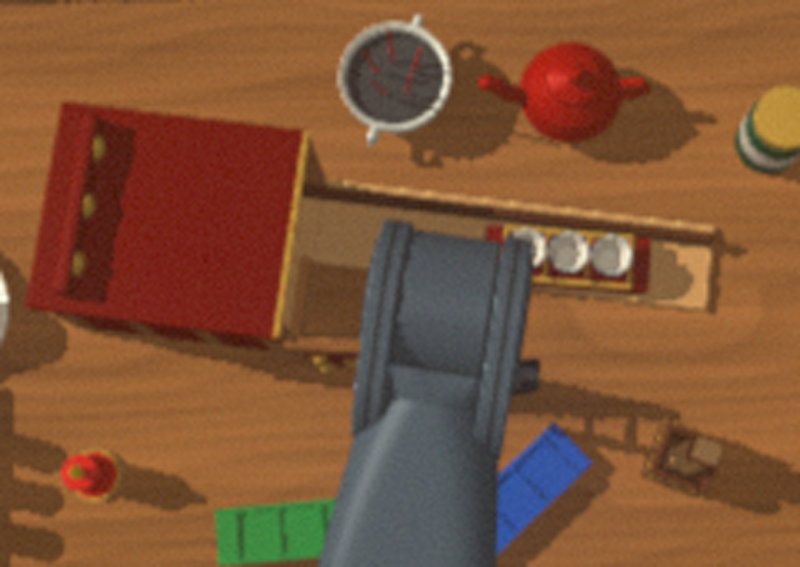

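View pics/w4.png

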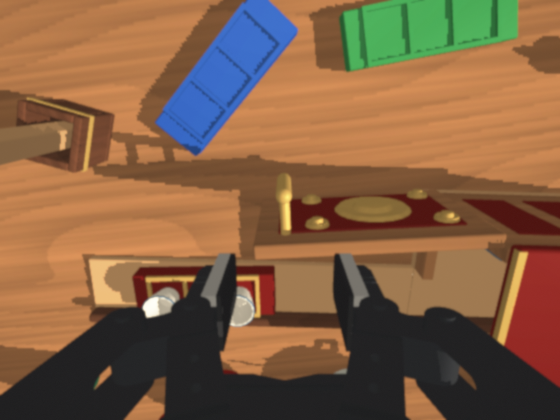

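```bash
python3 -m crank '{"jaw":[0.8,0.8,0.8,0.8,0.8,0.8,0.8,0.8,0.8,0.8,0.8,0.8],"xyz":[[6.3,-37.7,0],[6.3,-37.7,0],[6.3,-37.7,0],[6.3,-37.7,0],[6.3,-37.7,0],[6.3,-37.7,0],[0,0,0],[0,0,0],[0,0,0],[0,0,0],[0,0,0],[0,0,0]],"turn":[[0,0,0],[0,0,0],[0,0,0],[0,0,0],[0,0,0],[0,0,0],[0,0,0.122],[0,0,0.122],[0,0,0.122],[0,0,0.122],[0,0,0.122],[0,0,0.122]]}'
python3 -m crank '{"jaw":[0.8,0.8,0.8,0.8,0.8,0.8,0.8,0.8,0.8,0.8],"xyz":[[0,0,0],[0,0,0],[0,0,0],[0,0,0],[0,0,0],[0,0,0],[0,0,0],[0,0,0],[0,0,0],[0,0,0]],"turn":[[0,0,0.122],[0,0,0.122],[0,0,0.122],[0,0,0.122],[0,0,0.122],[0,0,0.122],[0,0,0.122],[0,0,0.122],[0,0,0.122],[0,0,0]]}'
python3 - <<'E'
from h import *
s=monitor.state(); print(s['clock'],s['joints'].round(3),s['ee_pos'].round(4),s['orientation'].round(4),s['contact_force'].round(2))
p=cams.camera_params('wrist'); im=cams.grab_frame('wrist'); cv2.imwrite('pics/w5.png',im[:,:,::-1]); np.savez('w5.npz',**p)
im=cams.grab_frame('side'); cv2.imwrite('pics/side5.png',im[:,:,::-1])
E
```

```text
clock: 6.9
ee_pos: [0.3704, -0.2293, 0.2622]
orientation: [-0.002, 0.415, 0.91, 0.001]
contact_force: [0.2, 0.1, -0.5]
width: 0.0686
clock: 7.73
ee_pos: [0.3705, -0.2292, 0.2624]
orientation: [-0.002, 0.828, 0.561, -0.0]
contact_force: [-0.4, 0.5, -0.2]
width: 0.0683
7.7333 [-0.708 -0.169 -0.045  1.698  0.     1.242] [ 0.3705 -0.2292  0.2624] [-1.800e-03  8.279e-01  5.609e-01 -5.000e-04] [-0.43  0.52 -0.22]
```

View pics/w5.png

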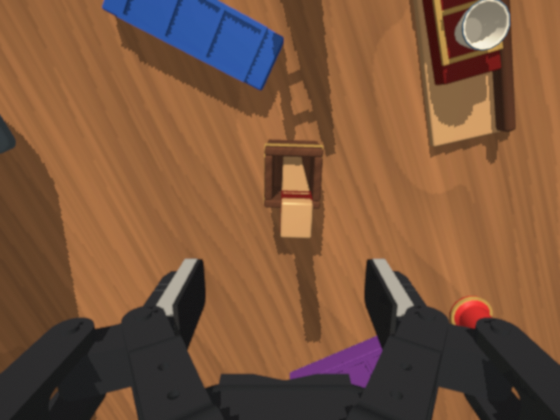

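View pics/side5.png

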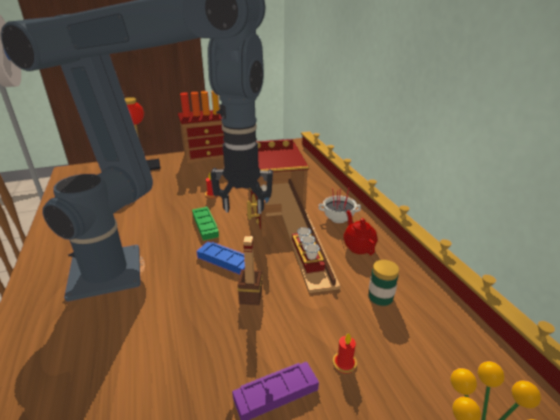

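Run:
```python
from h import *
p=dict(np.load('w5.npz'))
c=bp('w',296.5,218,.192,p); print('stick',c, bp('w',282,238,.192,p),bp('w',311,238,.192,p),bp('w',282,199,.192,p))
s=monitor.state(); d=c-s['ee_pos']; a=2*np.arctan2(s['orientation'][2],s['orientation'][1])-np.pi/2
y=np.array([np.cos(a),np.sin(a)]); x=np.array([-y[1],y[0]]); print('tool dx,dy mm',d[:2]@x*1e3,d[:2]@y*1e3,np.degrees(a))
for u,v in [(265,143),(323,143),(266,207),(322,207)]: print('pot',bp('w',u,v,.07,p))
```

```text
stick [ 0.37863015 -0.23121852  0.192     ] [ 0.36488605 -0.24056269  0.192     ] [ 0.38242987 -0.24752608  0.192     ] [ 0.37471437 -0.21606468  0.192     ]
tool dx,dy mm 1.124349274979071 8.145392522274939 -21.46803477673326
pot [ 0.36611905 -0.19084871  0.07      ]
pot [ 0.41696188 -0.21109803  0.07      ]
pot [ 0.34268573 -0.24957793  0.07      ]
pot [ 0.39447214 -0.27015688  0.07      ]
```

```bash
python3 -m crank '{"jaw":[0.8,0.8,0.8,0.8,0.8,0.8,0,0,0,0,0,0],"xyz":[[1,8.1,0],[0,0,30],[0,0,30],[0,0,30],[0,0,30],[0,0,10],[0,0,0],[0,0,0],[0,0,0],[0,0,0],[0,0,0],[0,0,0]],"turn":[[0,0,0],[0,0,0],[0,0,0],[0,0,0],[0,0,0],[0,0,0],[0,0,0],[0,0,0],[0,0,0],[0,0,0],[0,0,0],[0,0,0]]}' 100
python3 - <<'E'
from h import *
s=monitor.state(); print(s['clock'],s['joints'].round(3),s['ee_pos'].round(4),s['orientation'].round(4),s['contact_force'].round(2),s['width'])
p=cams.camera_params('wrist'); im=cams.grab_frame('wrist'); cv2.imwrite('pics/w6.png',im[:,:,::-1]); np.savez('w6.npz',**p)
E
```

```text
clock: 8.83
ee_pos: [0.3801, -0.2328, 0.137]
orientation: [0.002, 0.827, 0.562, 0.001]
contact_force: [-0.2, -0.0, 4.6]
width: 0.0189
8.8333 [-0.7   -0.165 -0.292  1.44  -0.     1.249] [ 0.3801 -0.2328  0.137 ] [2.200e-03 8.273e-01 5.617e-01 5.000e-04] [-0.24 -0.04  4.57] 0.018948048335208637
```

View pics/w6.png

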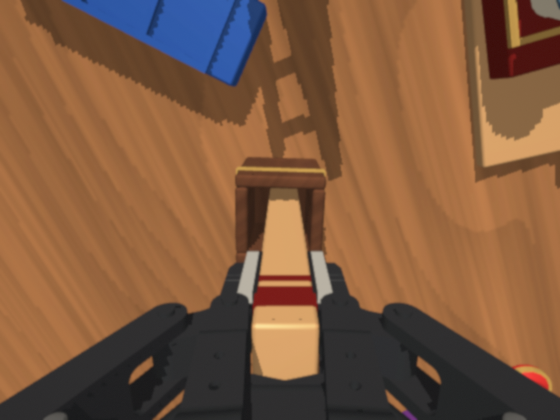

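```bash
python3 -m crank '{"jaw":[0,0,0,0,0,0,0,0,0,0,0,0],"xyz":[[0,0,-20],[0,0,-30],[0,0,-30],[0,0,-20],[0,0,0],[34.3,18,0],[34.3,18,0],[34.3,18,0],[34.3,18,0],[34.3,18,0],[0,0,0],[0,0,0]],"turn":[[0,0,0],[0,0,0],[0,0,0],[0,0,0],[0,0,0],[0,0,0],[0,0,0],[0,0,0],[0,0,0],[0,0,0],[0,0,-0.111],[0,0,-0.111]]}' 100
python3 -m crank '{"jaw":[0],"xyz":[[0,0,0]],"turn":[[0,0,0]]}' 100
python3 - <<'E'
from h import *
s=monitor.state(); print(s['clock'],s['joints'].round(3),s['ee_pos'].round(4),s['orientation'].round(4),s['contact_force'].round(2),s['width'])
p=cams.camera_params('wrist'); im=cams.grab_frame('wrist'); cv2.imwrite('pics/w7.png',im[:,:,::-1]); np.savez('w7.npz',**p)
im=cams.grab_frame('side'); cv2.imwrite('pics/side7.png',im[:,:,::-1])
crop('pics/side7.png','pics/s7.png',190,130,200,180,3.3333)
E
```

```text
clock: 9.88
ee_pos: [0.5267, -0.1034, 0.2324]
orientation: [-0.001, 0.757, 0.653, -0.001]
contact_force: [-0.4, 0.0, 0.7]
width: 0.0191
clock: 9.97
ee_pos: [0.5259, -0.1045, 0.233]
orientation: [-0.001, 0.759, 0.651, -0.001]
contact_force: [-0.3, -0.2, -1.0]
width: 0.019
9.9667 [-0.321  0.081  0.137  1.63   0.     1.402] [ 0.5259 -0.1045  0.233 ] [-1.100e-03  7.588e-01  6.513e-01 -7.000e-04] [-0.29 -0.24 -1.02] 0.01901383462159351
```

View pics/w7.png

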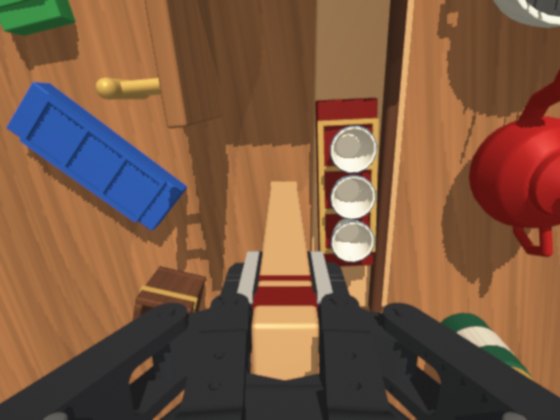

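View pics/s7.png

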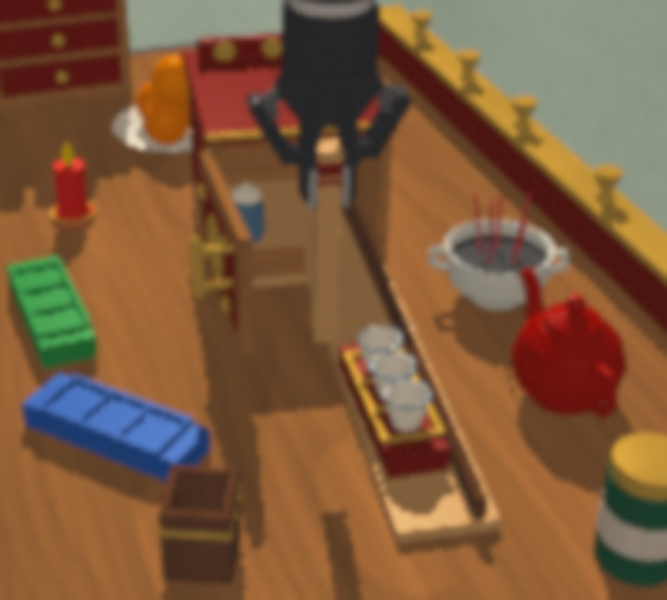

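Run:
```python
from h import *
crop('pics/w7.png','pics/w7a.png',250,80,180,210,2.85)
```

```text
(no output)
```

View pics/w7a.png

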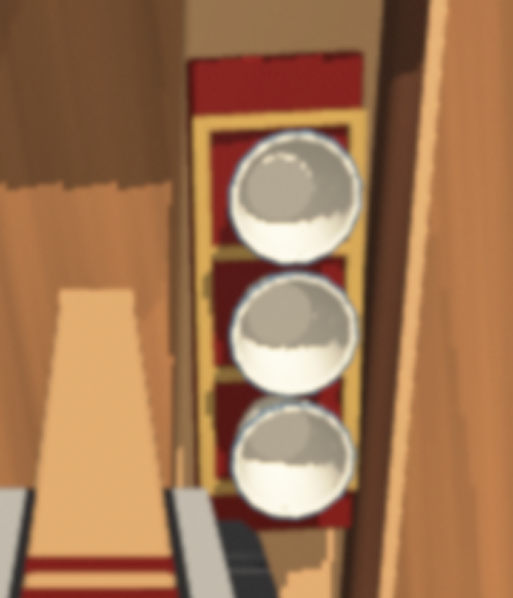

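Run:
```python
from h import *
p=dict(np.load('w7.npz'))
q=[.5868,.137,1.418]
def w2c(w): 
    d=w[:2]-np.array(q[:2]); c,s=np.cos(q[2]),np.sin(q[2]); return np.array([c*d[0]+s*d[1],-s*d[0]+c*d[1]]).round(4)
K=lambda u,v:(250+u/2.85,80+v/2.85)
for n,u,v,z in [('lf',190,62,.038),('rf',362,52,.038),('rr',350,527,.038),('raildarkR',428,0,.034),('raildarkR',387,520,.034),('railL',385,0,.012),('railL',356,440,.012),('boardL',186,5,.012),('boardL',172,250,.012),('lightR',442,0,.012),('stick',60,290,.111),('stick',132,290,.111),('band',20,570,.22)]:
    w=bp('w',*K(u,v),z,p); print(n,w.round(4),w2c(w))
s=monitor.state(); print('tcp',w2c(s['ee_pos']))
```

```text
lf [ 0.5664 -0.0389  0.038 ] [-0.1769 -0.0067]
rf [ 0.6215 -0.0442  0.038 ] [-0.1738 -0.0619]
rr [ 0.6042 -0.2118  0.038 ] [-0.3421 -0.0703]
raildarkR [ 0.6446 -0.0316  0.034 ] [-0.1578 -0.0828]
raildarkR [ 0.6189 -0.2132  0.034 ] [-0.3412 -0.085 ]
railL [ 0.6369 -0.0294  0.012 ] [-0.1568 -0.0749]
railL [ 0.6145 -0.1889  0.012 ] [-0.3179 -0.077 ]
boardL [ 0.5696 -0.0207  0.012 ] [-0.1585 -0.007 ]
boardL [ 0.5537 -0.1042  0.012 ] [-0.2434 -0.004 ]
lightR [ 0.6562 -0.0323  0.012 ] [-0.1568 -0.0943]
stick [ 0.5183 -0.0906  0.111 ] [-0.2354  0.033 ]
stick [ 0.5376 -0.0936  0.111 ] [-0.2354  0.0136]
band [ 0.5117 -0.1143  0.22  ] [-0.2598  0.0359]
tcp [-0.2489  0.0236]
```

```bash
python3 -m crank '{"jaw":[0,0,0,0,0,0,0,0,0,0],"xyz":[[0,0,25],[0,0,25],[0,0,25],[0,0,11],[0,0,0],[0,6,0],[0,5,0],[0,3,0],[0,3,0],[0,3,0]],"turn":[[0,0,0],[0,0,0],[0,0,0],[0,0,0],[0,0,0],[0,0,0],[0,0,0],[0,0,0],[0,0,0],[0,0,0]]}' 100
python3 - <<'E'
from h import *
s=monitor.state(); print(s['ee_pos'].round(4))
p=cams.camera_params('wrist'); im=cams.grab_frame('wrist'); cv2.imwrite('pics/w8.png',im[:,:,::-1]); np.savez('w8.npz',**p)
E
```

```text
clock: 10.9
ee_pos: [0.5469, -0.109, 0.15]
orientation: [0.001, 0.76, 0.65, 0.001]
contact_force: [-0.1, 0.2, 0.2]
width: 0.019
[ 0.5469 -0.109   0.15  ]
```

View pics/w8.png

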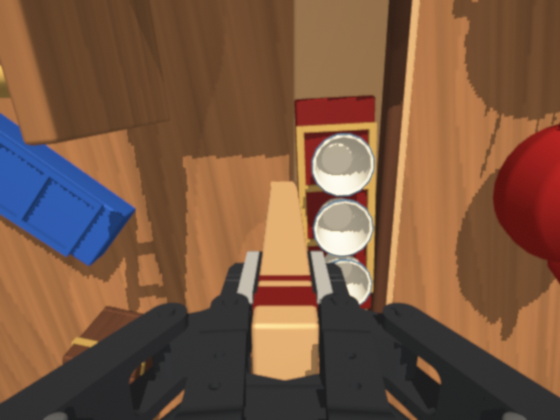

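```bash
python3 -m crank '{"jaw":[0,0],"xyz":[[0,2,0],[0,2,0]],"turn":[[0,0,0],[0,0,0]]}'
python3 -m crank '{"jaw":[0,0],"xyz":[[0,2,0],[0,2,0]],"turn":[[0,0,0],[0,0,0]]}'
python3 -m crank '{"jaw":[0,0],"xyz":[[0,1.5,0],[0,0,0]],"turn":[[0,0,0],[0,0,0]]}'
python3 - <<'E'
from h import *
s=monitor.state(); print(s['ee_pos'].round(4),s['wrist_torque'])
p=cams.camera_params('wrist'); im=cams.grab_frame('wrist'); cv2.imwrite('pics/w9.png',im[:,:,::-1]); np.savez('w9.npz',**p)
crop('pics/w9.png','pics/w9a.png',240,80,200,210,2.85)
E
```

```text
clock: 11.12
ee_pos: [0.5489, -0.1091, 0.1488]
orientation: [-0.001, 0.76, 0.65, -0.001]
contact_force: [-2.9, 0.4, 0.3]
width: 0.0186
clock: 11.28
ee_pos: [0.5527, -0.1095, 0.1484]
orientation: [-0.001, 0.76, 0.65, -0.001]
contact_force: [-2.7, 1.4, 1.5]
width: 0.0187
clock: 11.45
ee_pos: [0.5549, -0.1098, 0.1483]
orientation: [-0.001, 0.76, 0.65, 0.0]
contact_force: [-2.6, 0.7, -0.3]
width: 0.0192
[ 0.5549 -0.1098  0.1483] [ 0.35445908  0.63799819 -0.00327463]
```

View pics/w9a.png

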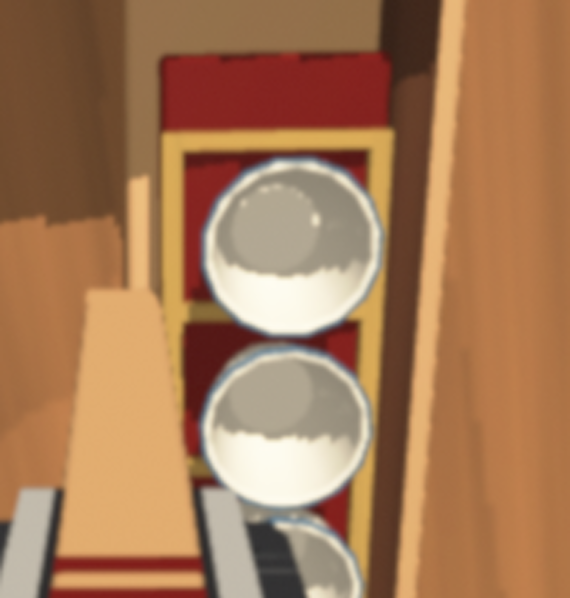

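```bash
for i in 1 2 3; do :; done; python3 -m crank '{"jaw":[0,0],"xyz":[[0,1.5,0],[0,0,0]],"turn":[[0,0,0],[0,0,0]]}' | grep -E "pos|force"
python3 -m crank '{"jaw":[0,0],"xyz":[[0,1.5,0],[0,0,0]],"turn":[[0,0,0],[0,0,0]]}'| grep -E "pos|force"
python3 -m crank '{"jaw":[0,0],"xyz":[[0,1.5,0],[0,0,0]],"turn":[[0,0,0],[0,0,0]]}'| grep -E "pos|force"
python3 - <<'E'
from h import *
s=monitor.state(); print(s['ee_pos'].round(4),s['wrist_torque'])
p=cams.camera_params('wrist'); im=cams.grab_frame('wrist'); cv2.imwrite('pics/w10.png',im[:,:,::-1]); np.savez('w10.npz',**p)
crop('pics/w10.png','pics/w10a.png',240,80,200,210,2.85)
E
```

```text
ee_pos: [0.5559, -0.1099, 0.1483]
contact_force: [-3.0, 1.5, 0.5]
ee_pos: [0.5564, -0.11, 0.1483]
contact_force: [-5.0, 2.0, 2.0]
ee_pos: [0.5569, -0.1101, 0.1482]
contact_force: [-7.6, 2.2, 3.6]
[ 0.5569 -0.1101  0.1482] [0.70939455 2.36700404 0.02869909]
```

View pics/w10a.png

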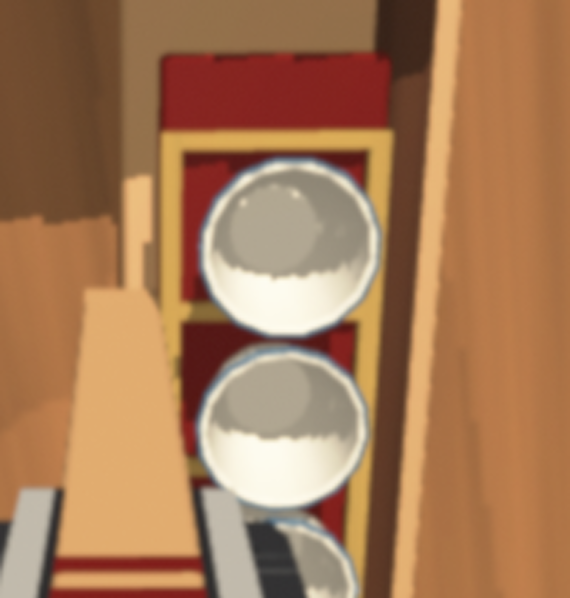

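```bash
python3 -m crank '{"jaw":[0,0,0,0,0,0,0,0,0,0,0,0],"xyz":[[0,-5,0],[0,-15,0],[0,0,-35],[0,0,-35],[0,0,-35],[0,0,-5],[-40.4,11.3,0],[-40.4,11.3,0],[-40.4,11.3,0],[-40.4,11.3,0],[-40.4,11.3,0],[0,0,0]],"turn":[[0,0,0],[0,0,0],[0,0,0],[0,0,0],[0,0,0],[0,0,0],[0,0,0],[0,0,0],[0,0,0],[0,0,0],[0,0,0],[0,0,0]]}'
python3 -m crank '{"jaw":[0,0,0,0,0,0,0,0],"xyz":[[0,0,0],[0,0,0],[0,0,0],[0,0,0],[0,0,0],[0,0,0],[0,0,0],[0,0,0]],"turn":[[0,0.112,0],[0,0.112,0],[0,0.112,0],[0,0.112,0],[0,0.112,0],[0,0.112,0],[0,0.112,0],[0,0,0]]}'
cat >> h.py <<'E'
from scipy.spatial.transform import Rotation as Ro
Q=[.5868,.137,1.418]
def w2c(w):
    d=np.array(w[:2])-np.array(Q[:2]); c,s=np.cos(Q[2]),np.sin(Q[2]); return np.array([c*d[0]+s*d[1],-s*d[0]+c*d[1]]).round(4)
def rep():
    s=monitor.state(); o=s['orientation']; R=Ro.from_quat([o[1],o[2],o[3],o[0]]).as_matrix()
    C=Ro.from_euler('z',Q[2]).as_matrix()
    print('t',s['clock'].round(2) if hasattr(s['clock'],'round') else s['clock'],'j',s['joints'].round(2),'F',s['contact_force'].round(1),'w',s['width'])
    print('tcp cab',w2c(s['ee_pos']),s['ee_pos'].round(4),'notch cab',w2c(s['ee_pos']+R[:,2]*.117),(s['ee_pos']+R[:,2]*.117)[2].round(4)); print('R in cab\n',(C.T@R).round(3))
E
python3 - <<'E'
from h import *
rep()
p=cams.camera_params('wrist'); im=cams.grab_frame('wrist'); cv2.imwrite('pics/w11.png',im[:,:,::-1]); np.savez('w11.npz',**p)
im=cams.grab_frame('side'); cv2.imwrite('pics/side11.png',im[:,:,::-1])
E
```

```text
clock: 13.05
ee_pos: [0.5646, -0.3239, 0.255]
orientation: [0.002, 0.763, 0.647, -0.002]
contact_force: [-0.1, 0.2, -2.2]
width: 0.019
clock: 13.72
ee_pos: [0.557, -0.3093, 0.2393]
orientation: [-0.246, 0.707, 0.596, 0.291]
contact_force: [-0.0, -0.7, -3.0]
width: 0.019
t 13.7167 j [-0.88  0.9   1.04  2.29  0.56  0.69] F [-0.  -0.7 -3. ] w 0.01901235291835717
tcp cab [-0.4456 -0.0385] [ 0.557  -0.3093  0.2393] notch cab [-0.3632 -0.0398] 0.1562
R in cab
 [[ 0.71  -0.017  0.704]
 [-0.012 -1.    -0.011]
 [ 0.704 -0.    -0.71 ]]
```

View pics/w11.png

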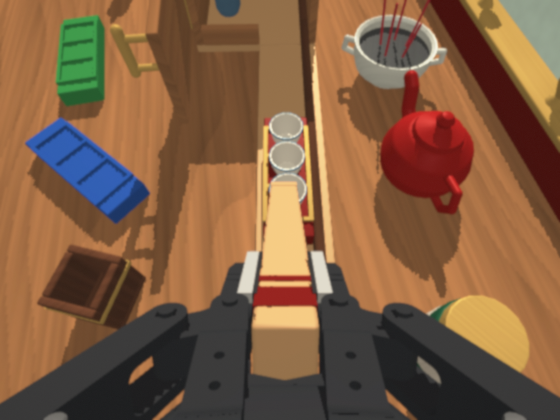

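View pics/side11.png

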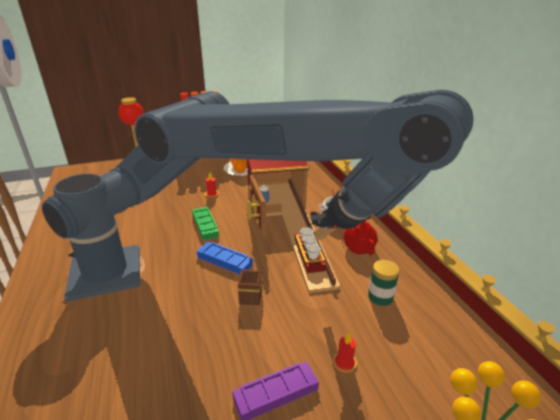

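Run:
```python
from h import *
crop('pics/w11.png','pics/w11a.png',240,90,110,160,3.7)
```

```text
(no output)
```

View pics/w11a.png

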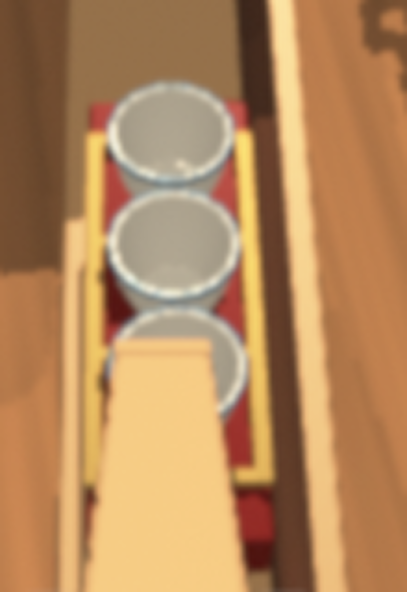

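Run:
```python
from h import *
p=dict(np.load('w11.npz'))
K=lambda u,v:(240+u/3.7,90+v/3.7)
for n,u,v,z in [('lf',88,103,.038),('rf',247,103,.038),('rr',271,537,.038),('gridlr',83,485,.042),('gridrr',272,482,.042),('gridlf',86,132,.042),('gridrf',252,130,.042),('railbackR',268,0,.034),('railbackR',320,590,.034)]:
    w=bp('w',*K(u,v),z,p); print(n,w.round(4),w2c(w))
```

```text
lf [ 0.5766 -0.039   0.038 ] [-0.1755 -0.0167]
rf [ 0.632  -0.0485  0.038 ] [-0.1765 -0.0729]
rr [ 0.6061 -0.2127  0.038 ] [-0.3427 -0.0724]
gridlr [ 0.5539 -0.1886  0.042 ] [-0.3268 -0.0171]
gridrr [ 0.6095 -0.1971  0.042 ] [-0.3267 -0.0732]
gridlf [ 0.5737 -0.0554  0.042 ] [-0.1921 -0.0164]
gridrf [ 0.6304 -0.0642  0.042 ] [-0.1922 -0.0737]
railbackR [0.6507 0.003  0.034 ] [-0.1227 -0.0835]
railbackR [ 0.6174 -0.2299  0.034 ] [-0.358  -0.0861]
```

```bash
python3 -m crank '{"jaw":[0,0,0,0,0],"xyz":[[-21.8,1.2,18.8],[-21.8,1.2,18.8],[-21.8,1.2,18.8],[-15,1.2,13],[0,0,0]],"turn":[[0,0,0],[0,0,0],[0,0,0],[0,0,0],[0,0,0]]}'
python3 - <<'E'
from h import *
rep()
p=cams.camera_params('wrist'); im=cams.grab_frame('wrist'); cv2.imwrite('pics/w12.png',im[:,:,::-1]); np.savez('w12.npz',**p)
im=cams.grab_frame('side'); cv2.imwrite('pics/side12.png',im[:,:,::-1])
crop('pics/side12.png','pics/s12.png',230,180,160,130,4.5)
E
```

```text
clock: 14.23
ee_pos: [0.5632, -0.3136, 0.1428]
orientation: [-0.24, 0.705, 0.601, 0.29]
contact_force: [-0.5, 0.7, -1.7]
width: 0.0189
t 14.2333 j [-0.88  0.88  0.83  2.08  0.56  0.68] F [-0.5  0.7 -1.7] w 0.018932079472095065
tcp cab [-0.449  -0.0453] [ 0.5632 -0.3136  0.1428] notch cab [-0.3674 -0.0468] 0.059
R in cab
 [[ 0.717 -0.01   0.697]
 [-0.001 -1.    -0.013]
 [ 0.698  0.009 -0.716]]
```

View pics/s12.png

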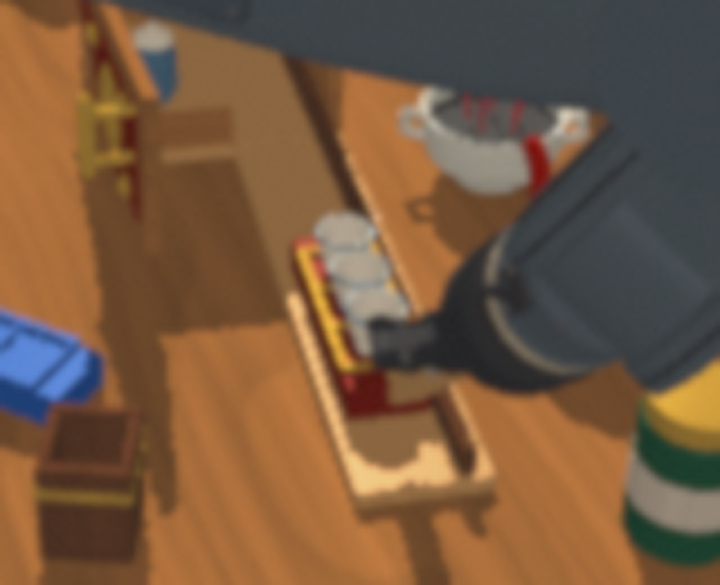

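View pics/w12.png

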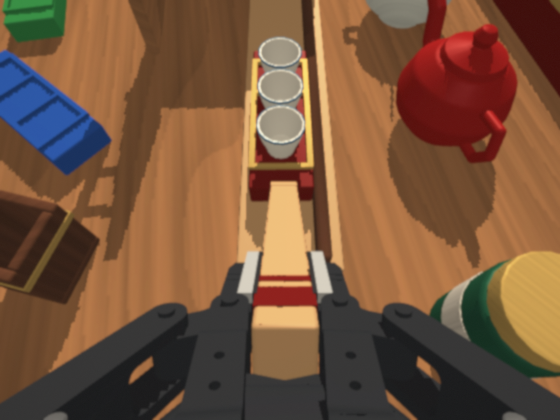

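```bash
python3 -m crank '{"jaw":[0,0,0,0,0,0],"xyz":[[-6.3,0,6.4],[-6.3,0,6.4],[0,0,0],[5.7,0,5.6],[5.7,0,5.6],[0,0,0]],"turn":[[0,0,0],[0,0,0],[0,0,0],[0,0,0],[0,0,0],[0,0,0]]}'
python3 - <<'E'
from h import *
rep()
p=cams.camera_params('wrist'); im=cams.grab_frame('wrist'); cv2.imwrite('pics/w13.png',im[:,:,::-1]); np.savez('w13.npz',**p)
im=cams.grab_frame('side'); cv2.imwrite('pics/side13.png',im[:,:,::-1])
crop('pics/side13.png','pics/s13.png',290,220,70,80,8)
crop('pics/w13.png','pics/w13a.png',220,100,130,160,3.7)
E
```

```text
clock: 14.83
ee_pos: [0.5661, -0.2984, 0.1267]
orientation: [-0.241, 0.705, 0.6, 0.291]
contact_force: [-0.7, 0.2, -0.8]
width: 0.0188
t 14.8333 j [-0.86  0.85  0.74  2.02  0.57  0.7 ] F [-0.7  0.2 -0.8] w 0.01879140849606537
tcp cab [-0.4334 -0.0458] [ 0.5661 -0.2984  0.1267] notch cab [-0.3516 -0.0477] 0.0431
R in cab
 [[ 0.715 -0.012  0.699]
 [-0.001 -1.    -0.016]
 [ 0.7    0.01  -0.715]]
```

View pics/s13.png

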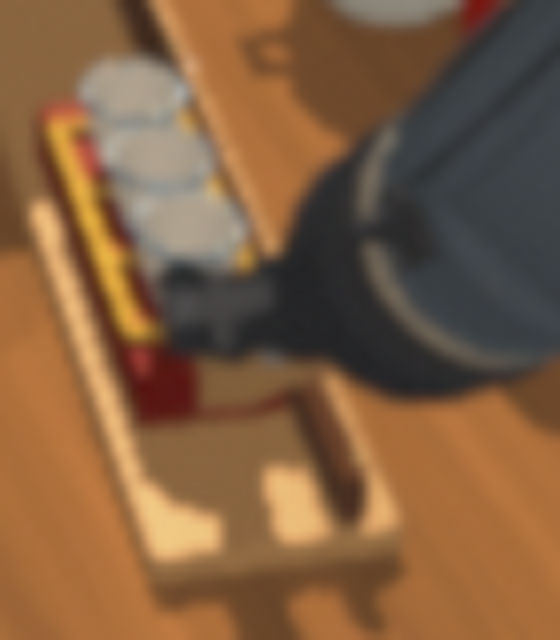

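View pics/w13a.png

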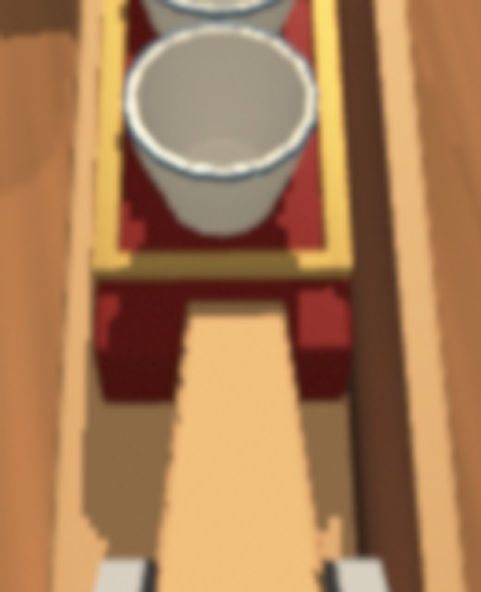

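```bash
python3 -m crank '{"jaw":[0,0,0,0,0,0,0],"xyz":[[0,-4,0],[0,0,0],[2.9,0,2.8],[2.9,0,2.8],[2.9,0,2.8],[2.9,0,2.8],[2.9,0,2.8]],"turn":[[0,0,0],[0,0,0],[0,0,0],[0,0,0],[0,0,0],[0,0,0],[0,0,0]]}'
python3 -m crank '{"jaw":[0,0,0],"xyz":[[3.6,0,3.5],[3.6,0,3.5],[0,0,0]],"turn":[[0,0,0],[0,0,0],[0,0,0]]}'
python3 - <<'E'
from h import *
rep()
p=cams.camera_params('wrist'); im=cams.grab_frame('wrist'); cv2.imwrite('pics/w14.png',im[:,:,::-1]); np.savez('w14.npz',**p)
crop('pics/w14.png','pics/w14a.png',220,0,130,240,2.5)
E
```

```text
clock: 15.52
ee_pos: [0.565, -0.2789, 0.1259]
orientation: [-0.24, 0.705, 0.6, 0.291]
contact_force: [-0.5, -1.9, -1.3]
width: 0.0191
clock: 15.77
ee_pos: [0.567, -0.2675, 0.1263]
orientation: [-0.241, 0.705, 0.6, 0.291]
contact_force: [-0.3, -0.4, -0.7]
width: 0.0187
t 15.7667 j [-0.84  0.77  0.63  1.96  0.59  0.73] F [-0.3 -0.4 -0.7] w 0.018745806532168844
tcp cab [-0.4028 -0.042 ] [ 0.567  -0.2675  0.1263] notch cab [-0.3209 -0.0438] 0.0428
R in cab
 [[ 0.714 -0.012  0.7  ]
 [-0.002 -1.    -0.015]
 [ 0.7    0.01  -0.714]]
```

View pics/w14a.png

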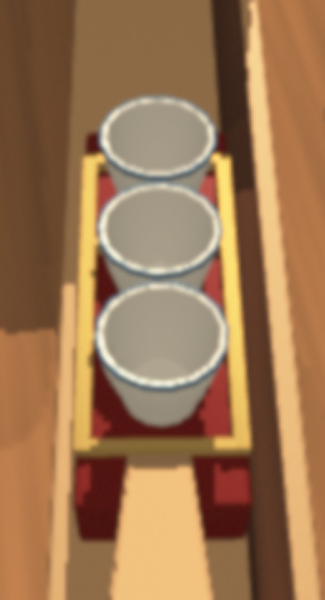

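```bash
python3 -m crank '{"jaw":[0,0,0,0,0,0,0,0,0,0],"xyz":[[3.6,0.2,3.5],[5,0.1,4.9],[5.7,0.1,5.6],[5.7,0.1,5.6],[5.7,0.1,5.6],[5.7,0.1,5.6],[5.7,0.1,5.6],[5.7,0.1,5.6],[5.7,0.1,5.6],[2.9,0.1,2.8]],"turn":[[0,0,0],[0,0,0],[0,0,0],[0,0,0],[0,0,0],[0,0,0],[0,0,0],[0,0,0],[0,0,0],[0,0,0]]}'
python3 - <<'E'
from h import *
rep()
p=cams.camera_params('wrist'); im=cams.grab_frame('wrist'); cv2.imwrite('pics/w15.png',im[:,:,::-1]); np.savez('w15.npz',**p)
crop('pics/w15.png','pics/w15a.png',200,0,160,240,2.5)
E
```

```text
clock: 16.65
ee_pos: [0.58, -0.1964, 0.1261]
orientation: [-0.241, 0.705, 0.6, 0.291]
contact_force: [-2.4, -3.9, -1.0]
width: 0.0189
t 16.65 j [-0.75  0.65  0.44  1.85  0.63  0.82] F [-2.4 -3.9 -1. ] w 0.018895654897035107
tcp cab [-0.3305 -0.044 ] [ 0.58   -0.1964  0.1261] notch cab [-0.2486 -0.0458] 0.0425
R in cab
 [[ 0.714 -0.012  0.7  ]
 [-0.002 -1.    -0.015]
 [ 0.7    0.01  -0.714]]
```

View pics/w15a.png

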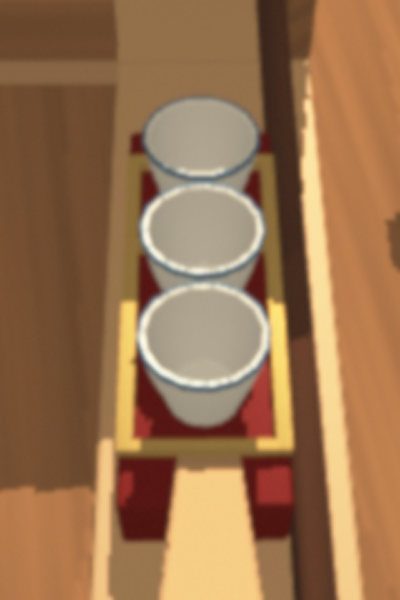

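```bash
python3 -m crank '{"jaw":[0,0,0,0,0,0,0],"xyz":[[4,-0.1,3.9],[5.7,-0.1,5.6],[5.7,-0.1,5.6],[5.7,-0.1,5.6],[5.7,-0.1,5.6],[4,-0.1,3.9],[2,0,2]],"turn":[[0,0,0],[0,0,0],[0,0,0],[0,0,0],[0,0,0],[0,0,0],[0,0,0]]}'
python3 - <<'E'
from h import *
rep()
p=cams.camera_params('wrist'); im=cams.grab_frame('wrist'); cv2.imwrite('pics/w16.png',im[:,:,::-1]); np.savez('w16.npz',**p)
crop('pics/w16.png','pics/w16a.png',200,0,160,240,2.5)
p=dict(np.load('w15.npz'))
K=lambda u,v:(200+u/2.5,v/2.5)
for n,u,v,z in [('gridlr',118,450,.042),('gridrr',292,450,.042),('gridlf',132,153,.042),('gridrf',273,153,.042),('boardL',110,300,.012)]:
    w=bp('w',*K(u,v),z,p); print(n,w2c(w))
E
```

```text
clock: 17.28
ee_pos: [0.5869, -0.1514, 0.1261]
orientation: [-0.241, 0.705, 0.6, 0.291]
contact_force: [-1.5, -2.3, 1.4]
width: 0.0187
t 17.2833 j [-0.69  0.58  0.34  1.79  0.65  0.88] F [-1.5 -2.3  1.4] w 0.018748973156517183
tcp cab [-0.285 -0.044] [ 0.5869 -0.1514  0.1261] notch cab [-0.2031 -0.0458] 0.0426
R in cab
 [[ 0.714 -0.012  0.7  ]
 [-0.002 -1.    -0.015]
 [ 0.7    0.01  -0.714]]
gridlr [-0.2302 -0.0176]
gridrr [-0.2306 -0.0727]
gridlf [-0.0958 -0.0181]
gridrf [-0.0959 -0.0726]
boardL [-0.1429 -0.0088]
```

View pics/w16a.png

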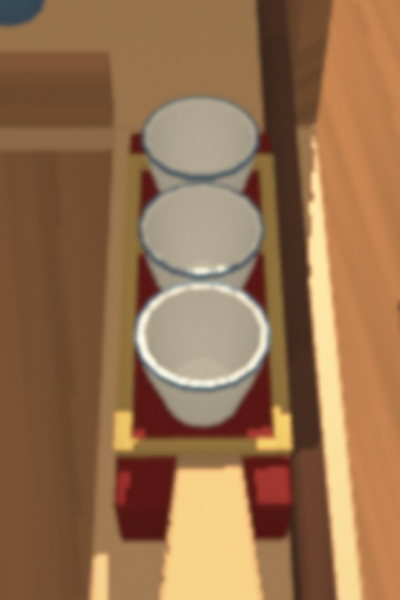

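```bash
python3 -m crank '{"jaw":[0,0,0,0,0,0,0,0,0,0,0,0],"xyz":[[4,-0.1,3.9],[5.7,-0.1,5.6],[5.7,-0.1,5.6],[5.7,-0.1,5.6],[5.7,-0.1,5.6],[5.7,-0.1,5.6],[5.7,-0.1,5.6],[5.7,-0.1,5.6],[5.7,-0.1,5.6],[5.7,-0.1,5.6],[4,-0.1,3.9],[2,0,2]],"turn":[[0,0,0],[0,0,0],[0,0,0],[0,0,0],[0,0,0],[0,0,0],[0,0,0],[0,0,0],[0,0,0],[0,0,0],[0,0,0],[0,0,0]]}'
python3 - <<'E'
from h import *
rep()
p=cams.camera_params('wrist'); im=cams.grab_frame('wrist'); cv2.imwrite('pics/w17.png',im[:,:,::-1]); np.savez('w17.npz',**p)
E
```

```text
clock: 18.33
ee_pos: [0.5997, -0.0667, 0.1259]
orientation: [-0.241, 0.705, 0.6, 0.291]
contact_force: [-1.2, -2.7, 1.0]
width: 0.0191
t 18.3333 j [-0.57  0.47  0.2   1.66  0.7   1.02] F [-1.2 -2.7  1. ] w 0.019109449766680515
tcp cab [-0.1993 -0.0438] [ 0.5997 -0.0667  0.1259] notch cab [-0.1175 -0.0455] 0.0423
R in cab
 [[ 0.715 -0.012  0.7  ]
 [-0.002 -1.    -0.015]
 [ 0.7    0.01  -0.714]]
```

View pics/w17.png

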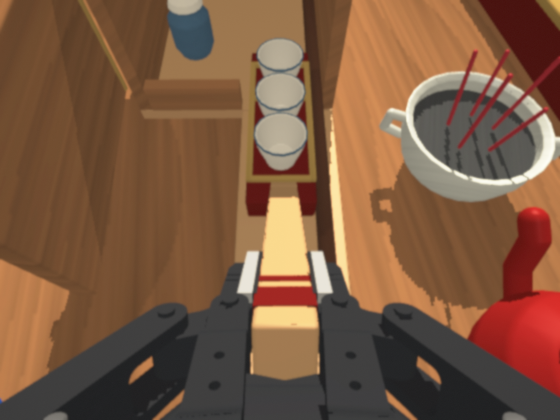

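```bash
python3 -m crank '{"jaw":[0,0,0,0,0,0,0,0,0,0,0,0],"xyz":[[4,-0.1,3.9],[5.7,-0.1,5.6],[5.7,-0.1,5.6],[5.7,-0.1,5.6],[5.7,-0.1,5.6],[5.7,-0.1,5.6],[5.7,-0.1,5.6],[5.7,-0.1,5.6],[5.7,-0.1,5.6],[5.7,-0.1,5.6],[4,-0.1,3.9],[2,0,2]],"turn":[[0,0,0],[0,0,0],[0,0,0],[0,0,0],[0,0,0],[0,0,0],[0,0,0],[0,0,0],[0,0,0],[0,0,0],[0,0,0],[0,0,0]]}'
python3 - <<'E'
from h import *
rep()
p=cams.camera_params('wrist'); im=cams.grab_frame('wrist'); cv2.imwrite('pics/w18.png',im[:,:,::-1]); np.savez('w18.npz',**p)
im=cams.grab_frame('side'); cv2.imwrite('pics/side18.png',im[:,:,::-1])
E
```

```text
clock: 19.38
ee_pos: [0.6128, 0.0182, 0.1257]
orientation: [-0.241, 0.705, 0.6, 0.291]
contact_force: [-0.7, -2.0, 1.2]
width: 0.0188
t 19.3833 j [-0.44  0.38  0.09  1.53  0.74  1.19] F [-0.7 -2.   1.2] w 0.01884137141357167
tcp cab [-0.1134 -0.0437] [0.6128 0.0182 0.1257] notch cab [-0.0316 -0.0455] 0.0421
R in cab
 [[ 0.715 -0.012  0.699]
 [-0.002 -1.    -0.015]
 [ 0.7    0.01  -0.714]]
```

View pics/w18.png

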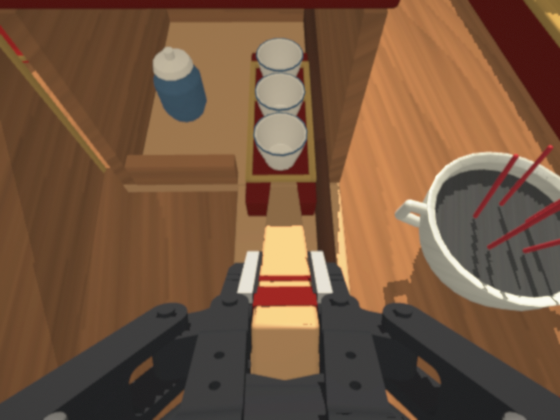

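View pics/side18.png

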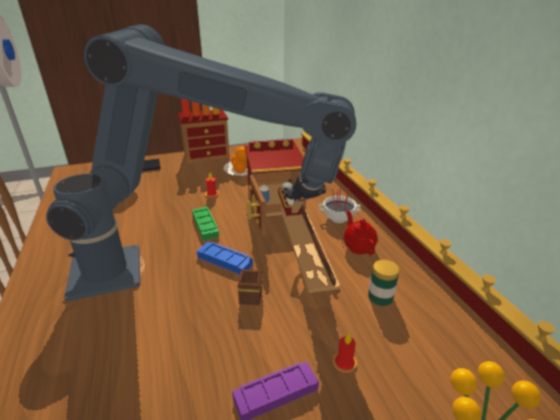

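```bash
python3 -m crank '{"jaw":[0,0,0,0,0,0,0,0,0,0,0],"xyz":[[4,0,3.9],[5.7,0,5.6],[5.7,0,5.6],[5.7,0,5.6],[5.7,-0.1,5.6],[5.7,-0.1,5.6],[5.7,-0.1,5.6],[5.7,-0.1,5.6],[4,-0.1,3.9],[2,0,2],[2,0,2]],"turn":[[0,0,0],[0,0,0],[0,0,0],[0,0,0],[0,0,0],[0,0,0],[0,0,0],[0,0,0],[0,0,0],[0,0,0],[0,0,0]]}'
python3 - <<'E'
from h import *
rep()
p=cams.camera_params('wrist'); im=cams.grab_frame('wrist'); cv2.imwrite('pics/w19.png',im[:,:,::-1]); np.savez('w19.npz',**p)
E
```

```text
clock: 20.4
ee_pos: [0.6243, 0.0894, 0.1257]
orientation: [-0.241, 0.705, 0.6, 0.291]
contact_force: [-1.4, -3.7, 2.5]
width: 0.019
t 20.4 j [-0.33  0.33  0.03  1.42  0.76  1.35] F [-1.4 -3.7  2.5] w 0.018955407720262805
tcp cab [-0.0414 -0.0443] [0.6243 0.0894 0.1257] notch cab [ 0.0404 -0.0461] 0.042
R in cab
 [[ 0.715 -0.012  0.699]
 [-0.002 -1.    -0.016]
 [ 0.699  0.01  -0.715]]
```

View pics/w19.png

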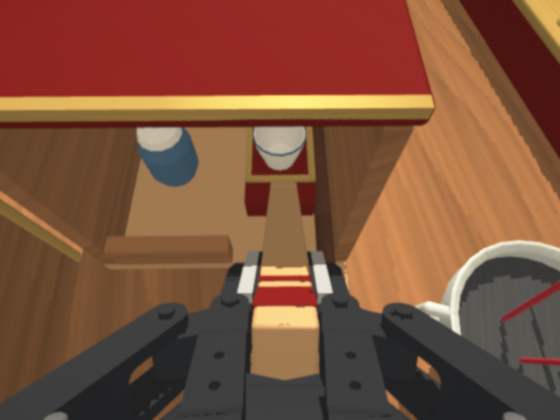

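```bash
python3 -m crank '{"jaw":[0,0,0,0],"xyz":[[2,0,2],[2,0,2],[1.4,0,1.4],[0,0,0]],"turn":[[0,0,0],[0,0,0],[0,0,0],[0,0,0]]}' |grep -E "pos|force"
python3 -m crank '{"jaw":[0,0],"xyz":[[1.4,0,1.4],[0,0,0]],"turn":[[0,0,0],[0,0,0]]}' |grep -E "pos|force"
python3 -m crank '{"jaw":[0,0],"xyz":[[0.7,0,0.7],[0,0,0]],"turn":[[0,0,0],[0,0,0]]}' |grep -E "pos|force"
python3 -m crank '{"jaw":[0,0],"xyz":[[0.7,0,0.7],[0,0,0]],"turn":[[0,0,0],[0,0,0]]}' |grep -E "pos|force"
python3 -c "
from h import *
rep()"
```

```text
ee_pos: [0.6256, 0.0967, 0.1254]
contact_force: [-0.8, -2.2, 0.1]
ee_pos: [0.626, 0.0986, 0.1253]
contact_force: [-1.4, -2.6, -0.4]
ee_pos: [0.6262, 0.0995, 0.1253]
contact_force: [-1.8, -2.6, 0.1]
ee_pos: [0.6263, 0.0999, 0.1254]
contact_force: [-1.3, -5.5, 1.0]
t 21.2833 j [-0.31  0.32  0.02  1.4   0.76  1.37] F [-1.3 -5.5  1. ] w 0.018778946355781673
tcp cab [-0.0307 -0.0447] [0.6263 0.0999 0.1254] notch cab [ 0.051  -0.0466] 0.0417
R in cab
 [[ 0.716 -0.013  0.698]
 [-0.002 -1.    -0.016]
 [ 0.699  0.01  -0.716]]
```

```bash
python3 -m crank '{"jaw":[0,0],"xyz":[[0.7,0,0.7],[0,0,0]],"turn":[[0,0,0],[0,0,0]]}' |grep -E "pos|force"
python3 -m crank '{"jaw":[0,0,0],"xyz":[[0.7,0,0.7],[0,0,0],[0,0,0]],"turn":[[0,0,0],[0,0,0],[0,0,0]]}' |grep -E "pos|force"
python3 - <<'E'
from h import *
rep()
p=cams.camera_params('wrist'); im=cams.grab_frame('wrist'); cv2.imwrite('pics/w20.png',im[:,:,::-1]); np.savez('w20.npz',**p)
crop('pics/w20.png','pics/w20a.png',200,100,160,160,3.7)
E
```

```text
ee_pos: [0.6265, 0.1001, 0.1255]
contact_force: [-2.6, -7.4, 3.2]
ee_pos: [0.6267, 0.1004, 0.1255]
contact_force: [-3.9, -9.7, 4.2]
t 21.7 j [-0.31  0.32  0.02  1.39  0.76  1.38] F [-3.9 -9.7  4.2] w 0.018954157579713204
tcp cab [-0.0301 -0.045 ] [0.6267 0.1004 0.1255] notch cab [ 0.0513 -0.047 ] 0.0416
R in cab
 [[ 0.718 -0.014  0.696]
 [-0.003 -1.    -0.017]
 [ 0.697  0.01  -0.717]]
```

View pics/w20a.png

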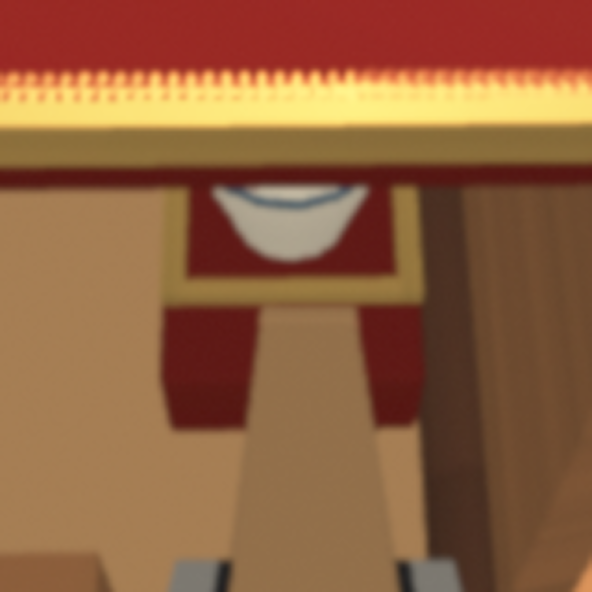

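```bash
python3 -m crank '{"jaw":[0,0,0,0,0,0,0,0,0,0,0,0],"xyz":[[-2,0,-2],[-7,0.1,-6.8],[-14,0.2,-13.6],[-17.9,0.3,-17.5],[-17.9,0.3,-17.5],[-17.9,0.3,-17.5],[-17.9,0.3,-17.5],[-17.9,0.3,-17.5],[-17.9,0.3,-17.5],[-17.9,0.3,-17.5],[-17.9,0.3,-17.5],[-17.9,0.3,-17.5]],"turn":[[0,0,0],[0,0,0],[0,0,0],[0,0,0],[0,0,0],[0,0,0],[0,0,0],[0,0,0],[0,0,0],[0,0,0],[0,0,0],[0,0,0]]}'
python3 -m crank '{"jaw":[0,0,0,0,0,0,0,0,0,0,0,0],"xyz":[[22.3,0,-23],[22.3,0,-23],[22.3,0,-23],[22.3,0,-23],[0,0,0],[0,0,0],[0,0,0],[0,0,0],[0,0,0],[0,0,0],[0,0,0],[0,0,0]],"turn":[[0,0,0],[0,0,0],[0,0,0],[0,0,0],[0,-0.112,0],[0,-0.112,0],[0,-0.112,0],[0,-0.112,0],[0,-0.112,0],[0,-0.112,0],[0,-0.112,0],[0,0,0]]}'
python3 - <<'E'
from h import *
rep(); print(monitor.state()['orientation'])
p=cams.camera_params('wrist'); im=cams.grab_frame('wrist'); cv2.imwrite('pics/w21.png',im[:,:,::-1]); np.savez('w21.npz',**p)
E
```

```text
clock: 22.75
ee_pos: [0.5872, -0.153, 0.125]
orientation: [-0.241, 0.705, 0.599, 0.292]
contact_force: [0.5, 0.1, -0.5]
width: 0.0191
clock: 23.75
ee_pos: [0.5868, -0.1476, 0.2547]
orientation: [0.007, 0.761, 0.649, 0.001]
contact_force: [0.8, 0.9, -0.5]
width: 0.0193
t 23.75 j [-0.35  0.26  0.38  1.68 -0.01  1.38] F [ 0.8  0.9 -0.5] w 0.019274861901879076
tcp cab [-0.2813 -0.0433] [ 0.5868 -0.1476  0.2547] notch cab [-0.2823 -0.0447] 0.1377
R in cab
 [[ 1.    -0.006 -0.009]
 [-0.006 -1.    -0.012]
 [-0.008  0.012 -1.   ]]
[7.36333645e-03 7.60927228e-01 6.48795041e-01 7.27764492e-04]
```

View pics/w21.png

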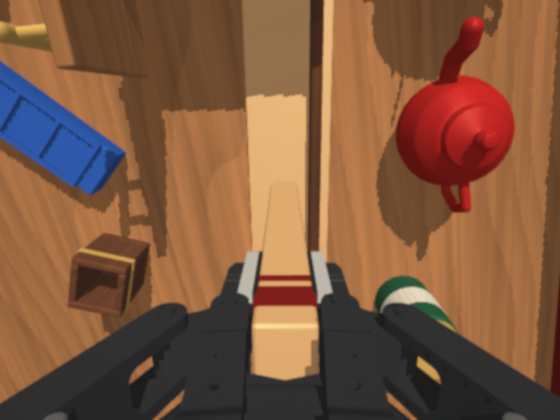

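```bash
python3 -m crank '{"jaw":[0,0,0,0,0,0,0,0,0],"xyz":[[-19.5,-31.8,0],[-19.5,-31.8,0],[-19.5,-31.8,0],[-19.5,-31.8,0],[-19.5,-31.8,0],[-19.5,-31.8,0],[0,0,0],[0,0,0],[0,0,0]],"turn":[[0,0,0],[0,0,0],[0,0,0],[0,0,0],[0,0,0],[0,0,0],[0,0,0.11],[0,0,0.108],[0,0,0]]}'
python3 - <<'E'
from h import *
rep(); s=monitor.state();o=s['orientation']
R=Ro.from_quat([o[1],o[2],o[3],o[0]]).as_matrix(); print(R.round(3)); print('to pot, tool mm',R.T@(np.array([.3801,-.2328,.139])-s['ee_pos'])*1e3)
p=cams.camera_params('wrist'); im=cams.grab_frame('wrist'); cv2.imwrite('pics/w22.png',im[:,:,::-1]); np.savez('w22.npz',**p)
E
```

```text
clock: 24.55
ee_pos: [0.3773, -0.2372, 0.252]
orientation: [0.006, 0.83, 0.557, 0.001]
contact_force: [0.9, -0.3, -1.1]
width: 0.0188
t 24.55 j [-0.71 -0.16 -0.06  1.66 -0.    1.25] F [ 0.9 -0.3 -1.1] w 0.018832320380078274
tcp cab [-0.4017  0.1501] [ 0.3773 -0.2372  0.252 ] notch cab [-0.4025  0.149 ] 0.135
R in cab
 [[ 0.972 -0.234 -0.006]
 [-0.234 -0.972 -0.01 ]
 [-0.004  0.011 -1.   ]]
[[ 0.379  0.925  0.009]
 [ 0.925 -0.379 -0.008]
 [-0.004  0.011 -1.   ]]
to pot, tool mm [  5.5984533   -0.28166306 113.01932153]
```

View pics/w22.png

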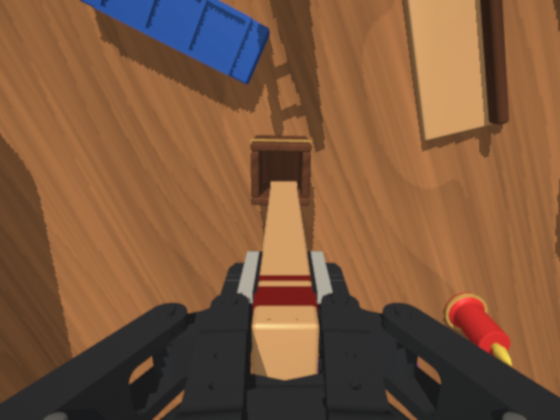

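```bash
python3 -m crank '{"jaw":[0,0,0,0,0,0,0],"xyz":[[5.6,0,0],[0,0,25],[0,0,25],[0,0,25],[0,0,20],[0,0,12],[0,0,0]],"turn":[[0,0,0],[0,0,0],[0,0,0],[0,0,0],[0,0,0],[0,0,0],[0,0,0]]}'
python3 -m crank '{"jaw":[0,0],"xyz":[[0,0,4],[0,0,0]],"turn":[[0,0,0],[0,0,0]]}'
python3 - <<'E'
from h import *
rep()
p=cams.camera_params('wrist'); im=cams.grab_frame('wrist'); cv2.imwrite('pics/w23.png',im[:,:,::-1]); np.savez('w23.npz',**p)
E
```

```text
clock: 25.18
ee_pos: [0.3799, -0.2304, 0.142]
orientation: [0.003, 0.828, 0.56, -0.0]
contact_force: [0.5, -0.4, -1.1]
width: 0.0187
clock: 25.35
ee_pos: [0.3819, -0.2325, 0.1422]
orientation: [0.007, 0.829, 0.56, 0.001]
contact_force: [0.5, 0.2, -1.0]
width: 0.0191
t 25.35 j [-0.7  -0.17 -0.29  1.44 -0.    1.26] F [ 0.5  0.2 -1. ] w 0.019117151532900438
tcp cab [-0.3964  0.1463] [ 0.3819 -0.2325  0.1422] notch cab [-0.3975  0.145 ] 0.0252
R in cab
 [[ 0.974 -0.228 -0.01 ]
 [-0.228 -0.974 -0.011]
 [-0.007  0.013 -1.   ]]
```

View pics/w23.png

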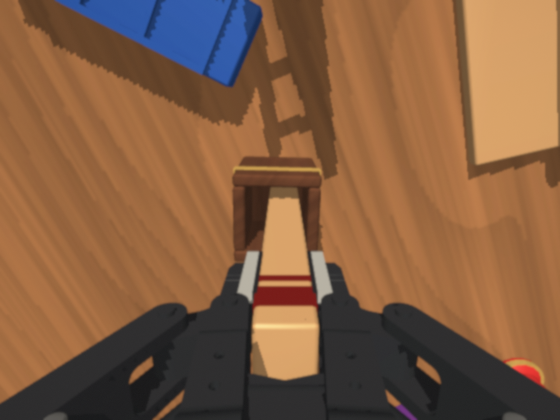

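```bash
python3 -m crank '{"jaw":[0,0,0,0],"xyz":[[0,-2.5,0],[0,0,2],[0,0,2],[0,0,0]],"turn":[[0,0,0],[0,0,0],[0,0,0],[0,0,0]]}'
python3 -m crank '{"jaw":[0,0],"xyz":[[0,0,1.5],[0,0,0]],"turn":[[0,0,0],[0,0,0]]}'
```

```text
clock: 25.73
ee_pos: [0.379, -0.2315, 0.1375]
orientation: [0.007, 0.829, 0.559, 0.0]
contact_force: [0.2, -0.3, -0.2]
width: 0.0188
clock: 25.9
ee_pos: [0.3792, -0.2317, 0.137]
orientation: [0.007, 0.829, 0.559, 0.0]
contact_force: [-1.3, 0.5, 4.1]
width: 0.019
```

```bash
python3 -m crank '{"jaw":[0.2,0.4,0.6,0.8,0.8,0.8,0.8,0.8,0.8,0.8,0.8,0.8],"xyz":[[0,0,0],[0,0,0],[0,0,0],[0,0,0],[0,0,0],[0,0,0],[0,0,-20],[0,0,-30],[0,0,-40],[0,0,-40],[0,0,-20],[0,0,0]],"turn":[[0,0,0],[0,0,0],[0,0,0],[0,0,0],[0,0,0],[0,0,0],[0,0,0],[0,0,0],[0,0,0],[0,0,0],[0,0,0],[0,0,0]]}'
python3 - <<'E'
from h import *
rep()
p=cams.camera_params('wrist'); im=cams.grab_frame('wrist'); cv2.imwrite('pics/w24.png',im[:,:,::-1]); np.savez('w24.npz',**p)
im=cams.grab_frame('side'); cv2.imwrite('pics/side24.png',im[:,:,::-1])
crop('pics/side24.png','pics/s24.png',190,130,200,180,3.3333)
E
```

```text
clock: 26.9
ee_pos: [0.3797, -0.2314, 0.2921]
orientation: [0.012, 0.829, 0.559, 0.002]
contact_force: [0.6, 0.4, -0.1]
width: 0.0684
t 26.9 j [-0.7  -0.16  0.02  1.73 -0.    1.26] F [ 0.6  0.4 -0.1] w 0.0684271522587993
tcp cab [-0.3956  0.1486] [ 0.3797 -0.2314  0.2921] notch cab [-0.3974  0.1464] 0.1751
R in cab
 [[ 0.973 -0.229 -0.015]
 [-0.229 -0.973 -0.019]
 [-0.01   0.022 -1.   ]]
```

View pics/w24.png

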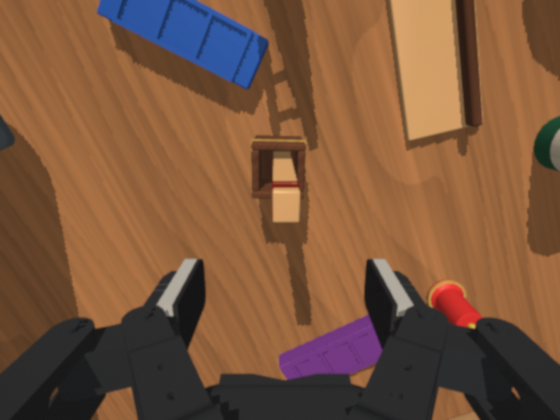

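View pics/s24.png

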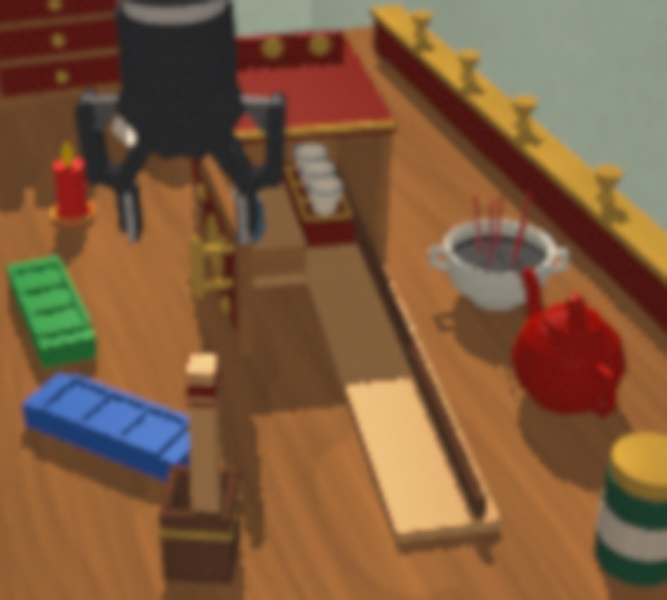

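```bash
python3 -m crank '{"jaw":[0.5,0.5,0.5,0.5,0.5,0.5,0.5,0.5,0.5,0.5,0.5,0.5],"xyz":[[0,0,0],[0,0,0],[0,0,0],[0,0,0],[0,0,0],[0,0,0],[0,0,0],[0,0,0],[0,0,0],[0,0,0],[0,0,0],[0,0,0]],"turn":[[0,0,-0.122],[0,0,-0.122],[0,0,-0.122],[0,0,-0.122],[0,0,-0.122],[0,0,-0.122],[0,0,-0.122],[0,0,-0.122],[0,0,-0.122],[0,0,-0.122],[0,0,-0.122],[0,0,-0.122]]}'
python3 -m crank '{"jaw":[0.5,0.5,0.5,0.5,0.5,0.5,0.5,0.5,0.5,0.5],"xyz":[[0,0,0],[0,0,0],[0,0,0],[-5.3,37.7,0],[-5.3,37.7,0],[-5.3,37.7,0],[-5.3,37.7,0],[-5.3,37.7,0],[-5.3,37.7,0],[0,0,0]],"turn":[[0,0,-0.122],[0,0,-0.122],[0,0,-0.122],[0,0,0],[0,0,0],[0,0,0],[0,0,0],[0,0,0],[0,0,0],[0,0,0]]}'
python3 - <<'E'
from h import *
rep(); s=monitor.state();o=s['orientation']
R=Ro.from_quat([o[1],o[2],o[3],o[0]]).as_matrix(); print(R.round(3)); print('to handle, tool mm',R.T@(np.array([.4382,-.0105,.128])-s['ee_pos'])*1e3)
p=cams.camera_params('wrist'); im=cams.grab_frame('wrist'); cv2.imwrite('pics/w25.png',im[:,:,::-1]); np.savez('w25.npz',**p)
E
```

```text
clock: 28.0
ee_pos: [0.377, -0.2292, 0.2833]
orientation: [0.003, 0.24, 0.971, -0.003]
contact_force: [-0.4, 0.0, -0.5]
width: 0.0429
clock: 28.83
ee_pos: [0.4372, -0.0032, 0.2813]
orientation: [0.002, 0.058, 0.998, -0.003]
contact_force: [-0.1, -0.4, 0.1]
width: 0.0428
t 28.8333 j [-0.16 -0.16 -0.    1.73 -0.01 -0.04] F [-0.1 -0.4  0.1] w 0.042760457442141284
tcp cab [-0.1614  0.1265] [ 0.4372 -0.0032  0.2813] notch cab [-0.162   0.1259] 0.1643
R in cab
 [[-0.037  0.999 -0.006]
 [ 0.999  0.037 -0.005]
 [-0.005 -0.006 -1.   ]]
[[-0.993  0.116  0.004]
 [ 0.116  0.993 -0.006]
 [-0.005 -0.006 -1.   ]]
to handle, tool mm [ -1.04917396  -6.19539082 153.37353097]
```

View pics/w25.png

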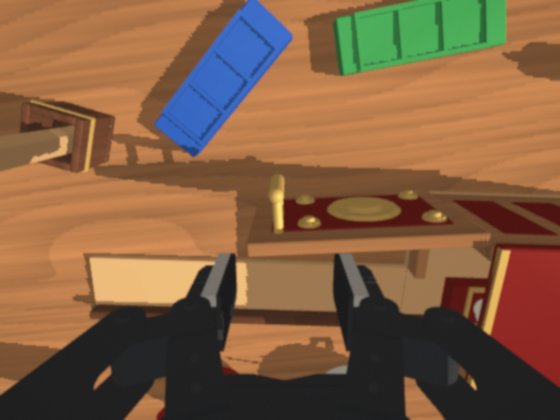

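```bash
python3 -m crank '{"jaw":[0.5,0.5,0.5,0.5,0.5,0.5,0.5,0,0,0,0,0],"xyz":[[-1,-6.2,0],[0,0,35],[0,0,35],[0,0,35],[0,0,35],[0,0,13],[0,0,0],[0,0,0],[0,0,0],[0,0,0],[0,0,0],[0,0,0]],"turn":[[0,0,0],[0,0,0],[0,0,0],[0,0,0],[0,0,0],[0,0,0],[0,0,0],[0,0,0],[0,0,0],[0,0,0],[0,0,0],[0,0,0]]}' 40
python3 -m crank '{"jaw":[0,0,0,0,0,0,0],"xyz":[[-10,-1.7,0],[-20,-3.3,0],[-20,-3.3,0],[-20,-3.3,0],[-20,-3.3,0],[-20,-3.3,0],[-20,-3.3,0]],"turn":[[0,0,-0.06],[0,0,-0.12],[0,0,-0.12],[0,0,-0.12],[0,0,-0.12],[0,0,-0.12],[0,0,-0.12]]}' 40
python3 - <<'E'
from h import *
rep(); s=monitor.state()
h=np.array([.4935,.149]); d=s['ee_pos'][:2]-h; print(np.linalg.norm(d), 'door', -np.arctan2(d[1],d[0])-.273-(np.pi/2-1.418))
E
```

```text
clock: 29.88
ee_pos: [0.4412, -0.012, 0.1318]
orientation: [0.007, 0.061, 0.998, 0.002]
contact_force: [5.1, 14.5, -7.7]
width: 0.0107
clock: 30.47
ee_pos: [0.5655, -0.0034, 0.1318]
orientation: [0.002, -0.326, 0.945, 0.003]
contact_force: [-8.5, 20.4, -0.1]
width: 0.0106
t 30.4667 j [-0.13  0.15  0.01  1.43  0.01 -0.79] F [-8.5 20.4 -0.1] w 0.010642840939377432
tcp cab [-0.142  -0.0003] [ 0.5655 -0.0034  0.1318] notch cab [-0.1411 -0.0003] 0.0148
R in cab
 [[-0.729  0.684  0.008]
 [ 0.684  0.729 -0.001]
 [-0.006  0.005 -1.   ]]
0.16852216946373466 door 0.7038444187840883
```

```bash
python3 -m crank '{"jaw":[0,0,0,0,0,0],"xyz":[[-20,-1.3,0],[-20,-2.3,0],[-20,-3.3,0],[-20,-3.3,0],[-20,-3.3,0],[0,0,0]],"turn":[[0,0,-0.12],[0,0,-0.12],[0,0,-0.12],[0,0,-0.12],[0,0,-0.12],[0,0,0]]}' 40
python3 - <<'E'
from h import *
rep(); s=monitor.state()
h=np.array([.4935,.149]); d=s['ee_pos'][:2]-h; print(np.linalg.norm(d), 'door', -np.arctan2(d[1],d[0])-.273-(np.pi/2-1.418))
E
```

```text
clock: 30.97
ee_pos: [0.6382, 0.0632, 0.1318]
orientation: [-0.0, -0.591, 0.807, -0.002]
contact_force: [-8.5, 5.4, -1.2]
width: 0.0105
t 30.9667 j [-0.    0.35  0.25  1.47 -0.   -1.27] F [-8.5  5.4 -1.2] w 0.010502343234437016
tcp cab [-0.0652 -0.062 ] [0.6382 0.0632 0.1318] notch cab [-0.0655 -0.0623] 0.0148
R in cab
 [[-0.988  0.153 -0.002]
 [ 0.153  0.988 -0.002]
 [ 0.002 -0.003 -1.   ]]
0.16822893145740497 door 0.10974126795628503
```

```bash
python3 -m crank '{"jaw":[0,0],"xyz":[[-10,-0.5,0],[-5,0,0]],"turn":[[0,0,-0.06],[0,0,-0.03]]}' |grep -E "pos|force"
python3 -m crank '{"jaw":[0,0],"xyz":[[-3,0,0],[0,0,0]],"turn":[[0,0,-0.015],[0,0,0]]}' |grep -E "pos|force"
python3 -m crank '{"jaw":[0,0],"xyz":[[-2,0,0],[0,0,0]],"turn":[[0,0,0],[0,0,0]]}' |grep -E "pos|force"
python3 -m crank '{"jaw":[0,0],"xyz":[[-2,0,0],[0,0,0]],"turn":[[0,0,0],[0,0,0]]}' |grep -E "pos|force"
python3 - <<'E'
from h import *
rep(); s=monitor.state()
h=np.array([.4935,.149]); d=s['ee_pos'][:2]-h; print(np.linalg.norm(d), 'door', -np.arctan2(d[1],d[0])-.273-(np.pi/2-1.418))
E
```

```text
ee_pos: [0.6438, 0.0735, 0.1319]
contact_force: [-1.6, 1.9, -4.2]
ee_pos: [0.6448, 0.0755, 0.1319]
contact_force: [-3.7, 3.3, -4.1]
ee_pos: [0.6453, 0.0765, 0.1318]
contact_force: [-2.9, 2.3, -2.9]
ee_pos: [0.6461, 0.0781, 0.1318]
contact_force: [-2.7, 1.5, -3.0]
t 31.6333 j [ 0.02  0.37  0.28  1.47 -0.01 -1.34] F [-2.7  1.5 -3. ] w 0.011255069770078594
tcp cab [-0.0492 -0.0676] [0.6461 0.0781 0.1318] notch cab [-0.0504 -0.0687] 0.0149
R in cab
 [[-0.998  0.058 -0.01 ]
 [ 0.058  0.998 -0.01 ]
 [ 0.009 -0.01  -1.   ]]
0.16830951745915101 door 0.0092789825134445
```

```bash
python3 -m crank '{"jaw":[0,0],"xyz":[[-2,0,0],[0,0,0]],"turn":[[0,0,0],[0,0,0]]}' |grep -E "pos|force"
python3 -m crank '{"jaw":[0,0],"xyz":[[-2,0,0],[0,0,0]],"turn":[[0,0,0],[0,0,0]]}' |grep -E "pos|force"
python3 -m crank '{"jaw":[0,0],"xyz":[[-2,0,0],[0,0,0]],"turn":[[0,0,0],[0,0,0]]}' |grep -E "pos|force"
```

```text
ee_pos: [0.647, 0.0799, 0.1318]
contact_force: [-1.5, 0.5, -4.4]
ee_pos: [0.648, 0.0819, 0.1319]
contact_force: [0.0, -0.1, -4.1]
ee_pos: [0.6487, 0.0834, 0.1319]
contact_force: [2.5, -3.0, -4.8]
```

```bash
python3 -m crank '{"jaw":[0,0],"xyz":[[-2,0,0],[0,0,0]],"turn":[[0,0,0],[0,0,0]]}' |grep -E "pos|force"
python3 - <<'E'
from h import *
rep(); s=monitor.state()
p=cams.camera_params('wrist'); im=cams.grab_frame('wrist'); cv2.imwrite('pics/w26.png',im[:,:,::-1]); np.savez('w26.npz',**p)
im=cams.grab_frame('side'); cv2.imwrite('pics/side26.png',im[:,:,::-1])
crop('pics/side26.png','pics/s26.png',220,120,140,120,5)
E
```

```text
ee_pos: [0.6487, 0.0834, 0.1319]
contact_force: [1.1, -7.2, -4.7]
t 32.3 j [ 0.03  0.38  0.29  1.47 -0.02 -1.33] F [ 1.1 -7.2 -4.7] w 0.01095287361781252
tcp cab [-0.0436 -0.0693] [0.6487 0.0834 0.1319] notch cab [-0.0453 -0.0707] 0.0149
R in cab
 [[-0.998  0.059 -0.015]
 [ 0.059  0.998 -0.012]
 [ 0.014 -0.013 -1.   ]]
```

View pics/w26.png

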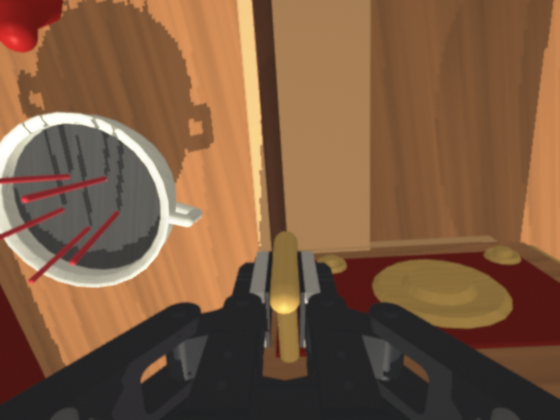

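View pics/s26.png

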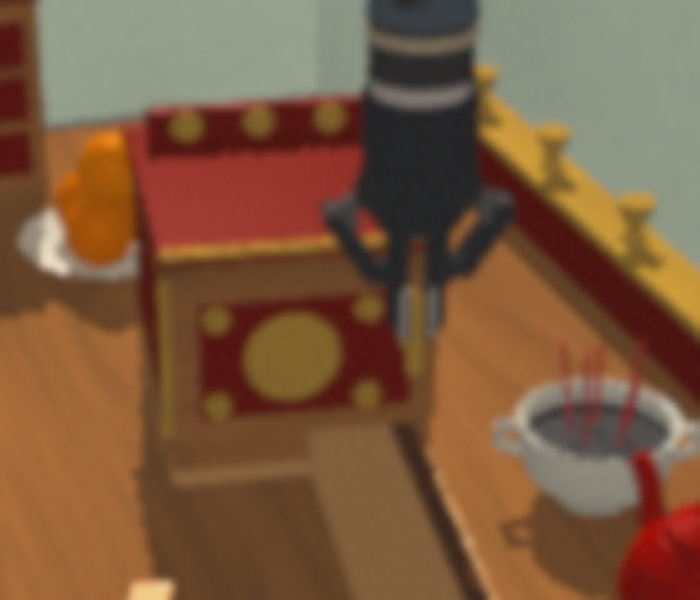

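```bash
python3 -m crank '{"jaw":[0.2,0.4,0.5,0.5,0.5,0.5,0.5,0.5,0.5,0.5,0.5],"xyz":[[0,0,0],[0,0,0],[0,0,0],[0,0,0],[0,0,-15],[0,0,-25],[0,0,-25],[0,0,-30],[0,0,-30],[0,0,-10],[0,0,0]],"turn":[[0,0,0],[0,0,0],[0,0,0],[0,0,0],[0,0,0],[0,0,0],[0,0,0],[0,0,0],[0,0,0],[0,0,0],[0,0,0]]}'
python3 -m crank '{"jaw":[0.5,0.5,0.5,0.5,0.5,0.5],"xyz":[[30,0,-10],[30,0,-10],[30,0,0],[30,0,0],[20,0,0],[0,0,0]],"turn":[[0,0,0],[0,0,0],[0,0,0],[0,0,0],[0,0,0],[0,0,0]]}'
python3 - <<'E'
from h import *
rep(); s=monitor.state()
p=cams.camera_params('wrist'); im=cams.grab_frame('wrist'); cv2.imwrite('pics/w27.png',im[:,:,::-1]); np.savez('w27.npz',**p)
im=cams.grab_frame('side'); cv2.imwrite('pics/side27.png',im[:,:,::-1])
crop('pics/side27.png','pics/s27.png',190,130,200,180,3.3333)
im=cams.grab_frame('top'); cv2.imwrite('pics/top27.png',im[:,:,::-1])
crop('pics/top27.png','pics/t27.png',150,130,240,170,3.3333)
E
```

```text
clock: 33.32
ee_pos: [0.6486, 0.0882, 0.2725]
orientation: [0.004, -0.629, 0.777, -0.01]
contact_force: [0.8, -0.6, 0.8]
width: 0.043
clock: 33.82
ee_pos: [0.6163, -0.0528, 0.2867]
orientation: [-0.002, -0.627, 0.779, -0.007]
contact_force: [-0.1, -0.6, -0.3]
width: 0.0427
t 33.8167 j [-0.19  0.32  0.52  1.76 -0.01 -1.54] F [-0.1 -0.6 -0.3] w 0.04268936275688388
tcp cab [-0.1831 -0.058 ] [ 0.6163 -0.0528  0.2867] notch cab [-0.1844 -0.059 ] 0.1697
R in cab
 [[-0.998  0.062 -0.011]
 [ 0.062  0.998 -0.008]
 [ 0.011 -0.009 -1.   ]]
```

View pics/w27.png

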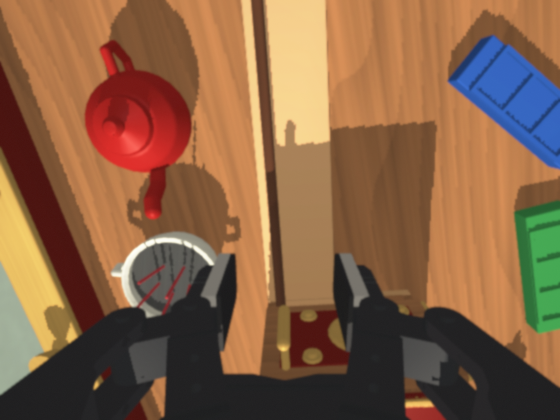

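View pics/s27.png

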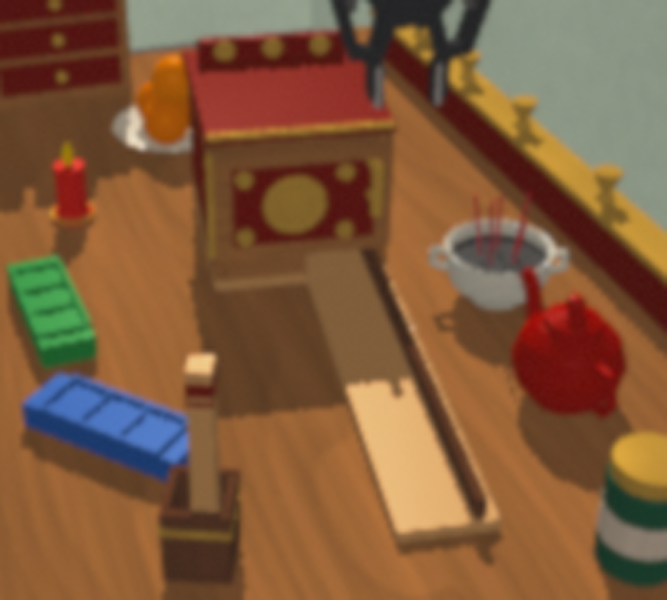

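View pics/t27.png

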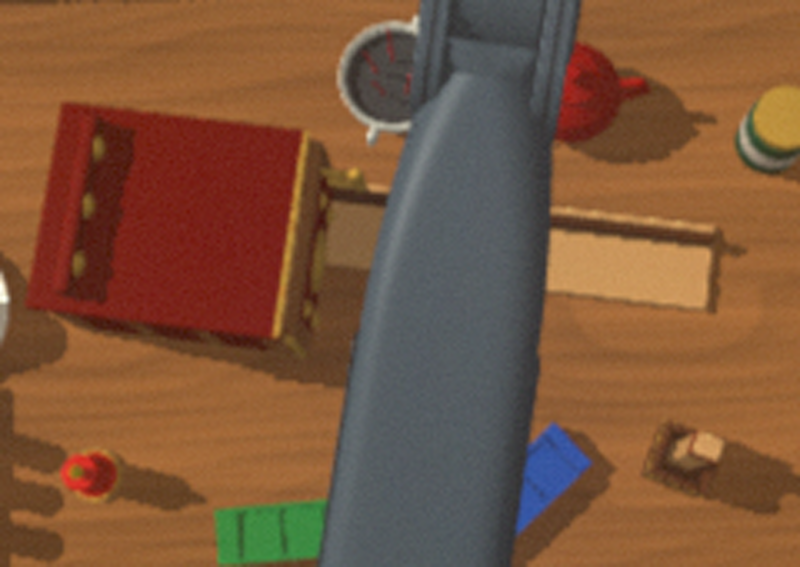

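Run:
```python
from h import *
print(w2c(bp('top',150+355/3.3333,130+177/3.3333,.166)), w2c(bp('w',283,344,.166,dict(np.load('w27.npz')))),'expect -.047 -.069')
from bench import ticket
s=monitor.state(); print(s['dq'].round(3))
print(ticket.close_job())
```

```text
[-0.0477 -0.0625] [-0.0493 -0.0696] expect -.047 -.069
[ 0.022  0.004  0.011  0.004 -0.002 -0.002]
the job is handed in; nothing more can be done
None
```

I finished the whole sequence and handed the job in at about 34 s of the 72 s allowed. No verdict was reported.

- **Door open:** I pinched the handle and swung the door to about 1.48 rad, as worked out from the gripper position.
- **Feeding:** I drew the stick and pressed the stand flat to the rail with it. I then tilted the stick 45° and fed the stand forward with the notch, at about 0.1 m/s and mostly 2–4 N. The last wrist picture I measured, taken outside the doorway, showed the stand parallel to the rail.
- **Home:** The push ended when the force rose to about 10 N with almost no further movement. The notch was then at x = 51 mm of the cabinet, where about 50 mm was expected.
- **Stick back and door shut:** The stick went back into its pot upright and I let it go. I then closed the door by its handle until the bar stopped moving and the force rose.

**Last checks:**
- Pictures taken after the stick was withdrawn showed three upright cups on the stand inside the cabinet, along the rail. I could not see inside once the door was shut.
- The final pictures show the stick standing in its pot, the door shut, the teapot, bowl, tin and other visible things where they were, and the gripper clear of everything.
- **Small disagreement:** the wrist view put the handle at (-49, -70) mm of the cabinet, against (-47, -69) expected for a shut door. The top view gave (-48, -62), so the two views differ by about 7 mm across the door. I put that down to the top camera's roughly 3 mm per pixel.

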